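Put the aerosol away and latch the flammables cabinet

TASK

The spray job is done: put the aerosol can back in the open steel cabinet, standing upright on its floor behind the raised front sill, between the two tins and without knocking or shifting them. Then push the cabinet's door shut, without slamming it, until it snaps fully home on its roller catch and stays shut.

Things in the scene. Friction and masses are not known exactly. Their poses are not given: they have to be found in the camera images.
- aerosol_can: aerosol can, 58 mm in diameter, 187 mm tall, 0.15 to 0.3 kg; its cap (54 mm in diameter) is the top 37 mm; stands loose and upright on the bench in front of the cabinet; origin in the centre of its underside, z up along its axis
- cabinet: grey sheet-steel cabinet fixed on the bench, 330 wide (y), 200 deep (x), 360 mm high, 4 mm walls; origin in the centre of its underside, at bench height; x points from its open front (plane x = -0.100) to its back, y to the left seen from the front, z up. Inner floor at z = 0.024; a raised spill sill, 4 mm thick, stands along the front up to z = 0.038
- cabinet_head (a point): middle of the lower edge of the cabinet's head flange: top of the front opening (cabinet frame x = -0.098, y = 0, z = 0.348; axes as the cabinet's). The opening below it is 298 mm wide; the roof behind it is at z = 0.356
- cabinet_bay (a point): point on the inner floor, mid-width, 46 mm behind the front plane: here the can stands freely between the tins, which stand by the side walls and leave at least 140 mm between them (cabinet frame x = -0.054, y = 0, z = 0.024; axes as the cabinet's)
- catch (a point): sprung steel roller of the catch, 12 mm thick, 36 mm high, on the left inner wall just behind the front (cabinet frame x = -0.085, y = 0.145, z = 0.185); its housing behind it reaches to the wall
- cabinet_door (a joint): door angle, rad: 0 shut, about 1.5 straight out towards the robot, 1.9 stop; it stays where left. In the last 0.05 rad its strike must climb over the sprung roller, which takes about 6 N at the free edge, 8 N at 0.21 m from the hinge; past the crest (about 0.018) the roller snaps it to 0 and holds it; short of the crest it springs back ajar to about 0.05
- door_hinge (a point): point on the door's vertical hinge line, at the cabinet's right front edge (cabinet frame x = -0.109, y = -0.165, z = 0.19). Axes turn with the door: y along the door to its free edge, x from the outer face inwards, z up. The door is a flat panel, y 0 to 0.33, 18 mm thick, from 0.020 to 0.359 m above the bench; outer face at x = -0.010
- door_handle (a point): middle of the door's vertical steel bow handle: 10 mm thick, 90 mm long, 0.095 to 0.185 m above the bench, standing 31 mm off the outer face, 0.292 m from the hinge; axes as door_hinge
- door_push (a point): point on the door's flat outer face, 0.21 m from the hinge and 0.225 m above the bench, above and beside the handle: a fair place to push; axes as door_hinge
- short_tin: round paint tin, 77 mm in diameter, 77 mm high, loose on the cabinet's floor by one side wall; origin in the centre of its underside
- tall_tin: round tin, 75 mm in diameter, 110 mm high, loose on the cabinet's floor by the other side wall; origin in the centre of its underside

How it is judged:
By the outcome, as a careful person would: the job done as asked, in the order asked, and still so for the second after the job is handed in, with the robot touching nothing.
It also fails if it takes over 64 s, if anything falls off the work surface, if the arm or the gripper's body presses on something with over 40 N, if the wrist force passes 120 N, or if a joint passes its speed limit or range.

ROBOT

A 6-joint arm with a two-finger parallel gripper is mounted at the origin on a cart in front of the work surface, level with it; the furniture and walls round the work are solid. World frame = base frame: x ahead of the robot, y to its left, z up, the work surface at z = 0. Lengths are in m, angles in degrees, forces in N, time in s.
With the tool pointing down it reaches from about 0.35 to 0.875 m from the base axis. Payload 4.2 kg.
Tool frame: the origin (TCP) lies on the centre line of the jaws, within the pads' length; the fingertips stand 25 mm ahead of it and the grasp point (between the pads) lies 6 mm ahead of it; z points along the fingers, y is the line along which they close (so a half turn about z gives the same grasp; the last joint's range is limited). The gripper opens to 87 mm and grips with 3 to 60 N. Pads are 19 mm wide; open, the fingers measure 117 mm over their backs; the gripper's body (75 mm by 190 mm) begins 51 mm behind the grasp point.
Start: joints at [14.817, 22.042, 0.453, 0, -68.411, -14.817], TCP at [0.625, 0, 0.248] pointing down, gripper open.
Joint ranges: [-179.83, 179.83], [-69.29, 118.12], [-61.27, 80.66], [-181.25, 117.63], [-171.15, -9.14], [-177.46, 177.46]. Speed limits (degrees/s): [159.86, 159.86, 180, 180, 180, 180].

INTERFACE

Orientations are given as a 3x3 rotation matrix whose columns are the frame's x, y, z axes.
In Python, from station import r gives the robot as it stands.
- The arm moves only by the tool move_arm, never from a script. Its argument "series" is a list of rows, each an object with "grip": the opening, from 0 (shut) to 1 (fully open); "xyz": the shift along the tool's x, y, z in mm, a list of three; "angular": the turn, a rotation vector about the tool's x, y, z in rad, a list of three. A call has 1 to 10 rows; each row is the pose to reach, as a shift and turn from the pose commanded when the call began, along the tool's axes at that moment; what a row does not reach only later rows make up. A row lasts 1/10 s, in which the tool goes at most 50 mm and 8.59 degrees, less where a joint would pass 70% of its speed; a pose out of reach is approached as far as the arm can. A call with a gripper value outside its range is refused whole. The fingers move at their own pace and stop on an object; the grip force is fixed at half the most. Time passes only in rows, so rows that repeat a pose let the fingers close. It gives the time, the measured TCP pose, the force, the opening and the grip force at its end, in the units of the state.
- r.sense(): the state, without advancing time (a new reading comes with each control period).
- r.capture(name): name is "scene" or "side" or "wrist"; returns a dict with "img" (384x512x3 uint8, red, green, blue), "camera_matrix" (3x3 intrinsics, pixels), "rvec" (rotation vector, rad) and "tvec" (3), from world to camera coordinates, as OpenCV has them; the wrist camera has in their place "hand_eye" (4x4, takes a point from camera to tool coordinates, whose origin is the TCP and whose axes are the flange's). Camera axes: x right, y down, z forward; pixel columns grow to the right and rows downward; lengths in m; the calibration is good to about 2 mm. A picture is of the moment at which its call begins: read the wrist's pose just before it. There is no depth.
- r.finish_job(): hands the job in; it is judged then, once.
The state is a dict: "time_s": time; "joints": joint angles; "joint_velocities": joint speeds; "effort": joint torques, N m; "tcp_pos": TCP position; "ee_rot": TCP orientation; "wrist_force": force on the tool from outside, world axes, zero at the start; "moment": the same for the moment, N m; "gripper_width": opening from 0.0 (shut) to 1.0 (fully open); "gripper_force": force on a finger pad.
Only numpy, scipy, OpenCV 4.12 (cv2) and the standard library are available. Lean on these libraries where they do the work, as an engineer would, in place of code of your own. Each camera call takes 0.05 s, during which the arm holds its last target. There are 200 camera calls.

## Working session

There is one attempt and no reset: what is moved stays moved. The work goes in short steps, Python scripts to look and compute and a tool call to move; the robot and the scene stay as the last step left them, time stands still between calls to the robot, and variables do not carry over. Pictures are saved under pics/ and viewed, at most 10 in all, crops included, and the job is handed in when it is done.

Besides the shell and the picture viewer there is one more tool, called after ">>>" in YAML: its name, and indented under it one key for each argument. move_arm: Moves the arm, as the interface text tells. Its arguments: {"type":"object","properties":{"series":{"type":"array"}},"required":["series"]}

```bash
mkdir -p pics
python3 - <<'E'
from station import r
import cv2,json,numpy as np
s=r.sense();print(s['time_s'],s['tcp_pos'],s['ee_rot'])
cal={}
for n in("scene","side"):
    c=r.capture(n);cv2.imwrite(f"pics/{n}0.png",cv2.resize(c["img"][:,:,::-1],(800,600),interpolation=cv2.INTER_CUBIC))
    cal[n]={k:np.array(c[k]).ravel().tolist() for k in("camera_matrix","rvec","tvec")}
    R=cv2.Rodrigues(np.array(c['rvec']))[0];print(n,-R.T@np.array(c['tvec']).ravel(),R[2])
json.dump(cal,open("cal.json","w"))
E
```

```text
0.0 [6.24452319e-01 1.94340520e-05 2.46432689e-01] [[-2.00014504e-04 -9.99997531e-01 -2.21328428e-03]
 [-9.99999975e-01  2.00241572e-04 -1.02371844e-04]
 [ 1.02814783e-04  2.21326375e-03 -9.99997545e-01]]
scene [0.45203706 0.9787292  1.00550251] [ 0.12532609 -0.63542462 -0.76192449]
side [ 0.35240663 -0.10210556  1.09461533] [ 0.23039614  0.40747874 -0.88367341]
```

View pics/scene0.png

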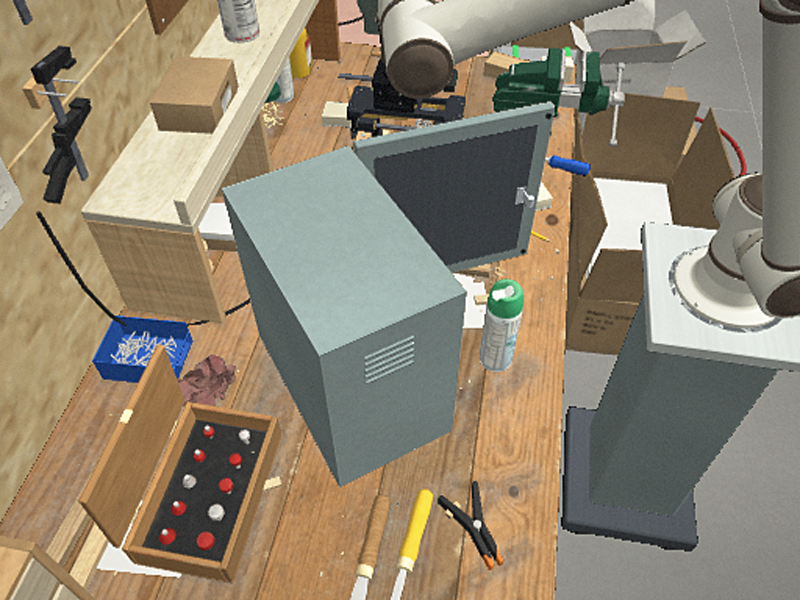

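View pics/side0.png

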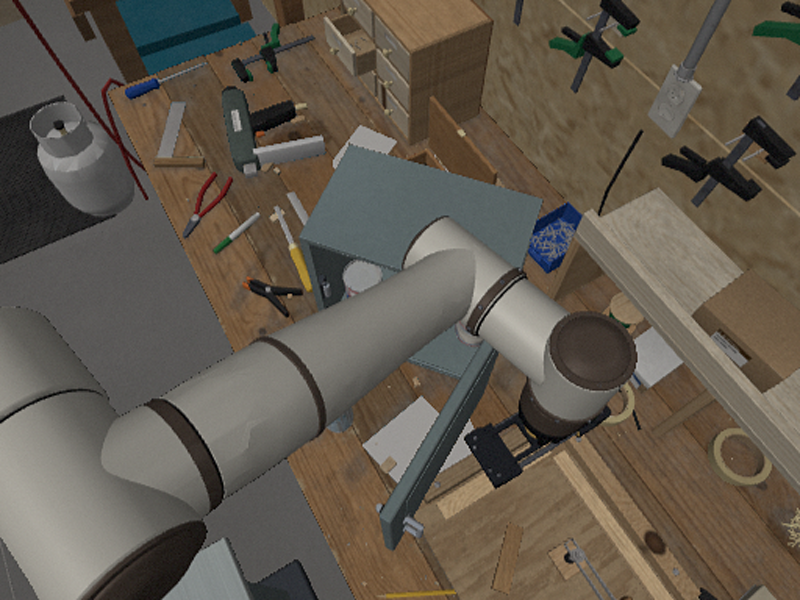

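The scene view shows the roof corners at (225,188), (350,150), (463,293) and (322,354). The door's free edge runs from (551,103) to (526,250). The can's cap is near (507,290) and its base near (497,358). In the side view the arm hides the can. I'll fit the poses from these points.

```bash
cat > h.py <<'E'
import json,cv2,numpy as np
from scipy.optimize import least_squares
cal=json.load(open("cal.json"))
def proj(n,P):
    c=cal[n];return cv2.projectPoints(np.array(P,float).reshape(-1,1,3),np.array(c["rvec"]),np.array(c["tvec"]),np.array(c["camera_matrix"]).reshape(3,3),None)[0].reshape(-1,2)*1.5625
def cab(p,P):
    c,s=np.cos(p[2]),np.sin(p[2]);P=np.atleast_2d(P);return np.c_[p[0]+c*P[:,0]-s*P[:,1],p[1]+s*P[:,0]+c*P[:,1],P[:,2]]
def door(p,P): # door frame -> cab ; angle p[3], opens towards -x
    P=np.atleast_2d(P);a=p[3];c,s=np.cos(a),np.sin(a)
    # y axis: (0,1)->(-sin,cos); x axis:(cos,sin)
    return cab(p,np.c_[-.109+c*P[:,0]-s*P[:,1],-.165+s*P[:,0]+c*P[:,1],P[:,2]])
E
python3 - <<'E'
from h import *
C=[[.1,-.165,.36],[-.1,.165,.36],[.1,.165,.36],[.1,.165,0]]
I=np.array([[225,188],[463,293],[322,354],[340,486]])
D=[[-.01,.33,.359],[.008,.33,.02]];ID=np.array([[551,103],[526,252]])
S=[[-.1,.165,.36],[.1,.165,.36],[.1,-.165,.36]];IS=np.array([[302,238],[350,147],[541,200]])
f=lambda p:np.r_[proj("scene",cab(p,C))-I,proj("side",cab(p,S))-IS,proj("scene",door(p,D))-ID].ravel()
s=least_squares(f,[.75,.1,0,1.5],loss='soft_l1');p=s.x;print(p,np.degrees(p[2:]));print(f(p).reshape(-1,2).round(1))
g=lambda q:np.r_[(proj("scene",[[q[0],q[1],.187]])-[[508,285]]).ravel()]
cam=lambda n:None
# can: axis point at cap top and base
for (u,v),z in (((508,286),.187),((497,360),0)):
    print(least_squares(lambda q:(proj("scene",[[q[0],q[1],z]])-[[u,v]]).ravel(),[.5,.1]).x)
print("bay",cab(p,[[-.054,0,.024]]),"hinge",cab(p,[[-.109,-.165,.19]]),"push",door(p,[[-.01,.21,.225]]),"free",door(p,[[-.01,.33,.3]]))
np.save("p.npy",p)
E
python3 - <<'E'
import cv2
im=cv2.imread("pics/scene0.png")
cv2.imwrite("pics/can.png",cv2.resize(im[265:390,430:580],None,fx=4.8,fy=4.8,interpolation=cv2.INTER_CUBIC))
E
```

```text
[0.65563956 0.34707429 0.68452856 1.39175358] [39.22059741 79.74160649]
[[-3.  -1.5]
 [ 5.  -3.7]
 [-2.8 -0.6]
 [ 0.7  5.3]
 [-4.2 -0.1]
 [-0.8 -2.9]
 [ 3.  -0.3]
 [-0.  -5.3]
 [ 1.1  0.6]]
[0.41914621 0.24169274]
[0.4162834  0.24996338]
bay [[0.61380483 0.31292966 0.024     ]] hinge [[0.67552618 0.15032439 0.19      ]] push [[0.49663125 0.03988616 0.225     ]] free [[ 0.39163853 -0.01822175  0.3       ]]
```

View pics/can.png

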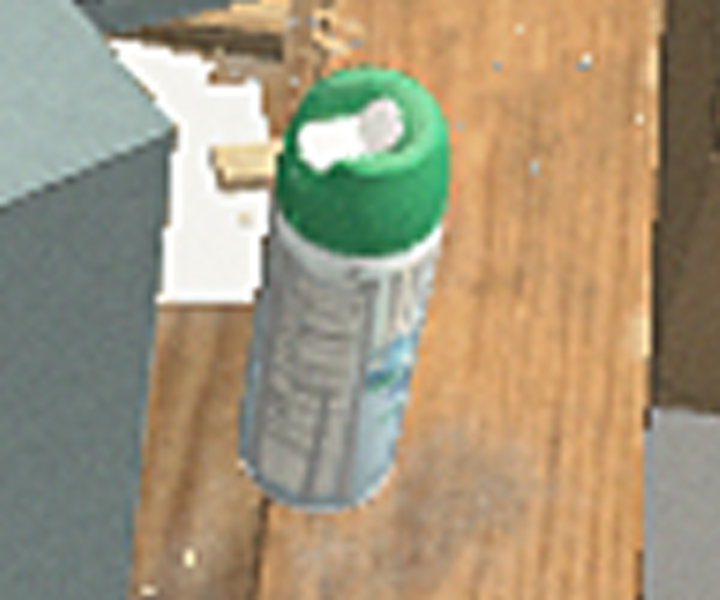

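>>> move_arm:
  series:
    - {"grip": 1,"xyz": [0,0,-35],"angular": [0,0,0]}
    - {"grip": 1,"xyz": [0,0,-70],"angular": [0,0,0]}
    - {"grip": 1,"xyz": [0,0,-105],"angular": [0,0,0]}
    - {"grip": 1,"xyz": [0,0,-140],"angular": [0,0,0]}
    - {"grip": 1,"xyz": [0,0,-175],"angular": [0,0,0]}
    - {"grip": 1,"xyz": [0,0,-210],"angular": [0,0,0]}
    - {"grip": 1,"xyz": [-40,30,-230],"angular": [0,0,0]}
    - {"grip": 1,"xyz": [-80,60,-230],"angular": [0,0.1,0]}
    - {"grip": 1,"xyz": [-80,60,-230],"angular": [0,0.2,0]}
    - {"grip": 1,"xyz": [-80,60,-230],"angular": [0,0.3,0]}

```text
time_s: 1.1
tcp_pos: [0.564, 0.0812, 0.4786]
ee_rot: [[0.002, -1.0, 0.002], [-0.954, -0.003, -0.298], [0.298, -0.002, -0.954]]
wrist_force: [0.1, -0.4, -0.2]
gripper_width: 0.995
gripper_force: 0.0
```

Run:
```python
from station import r
import numpy as np
s=r.sense();print(s['time_s'],np.round(s['joints'],3),np.round(s['tcp_pos'],4),np.round(s['ee_rot'],4),s['wrist_force'])
```

```text
1.1 [ 31.585  14.818  14.713  14.97  -98.766 -30.309] [0.564  0.0812 0.4786] [[ 0.002  -1.      0.0024]
 [-0.9545 -0.0026 -0.2982]
 [ 0.2982 -0.0017 -0.9545]] [ 0.13083307 -0.39544099 -0.21915081]
```

```bash
cat > fk.py <<'E'
import numpy as np
from scipy.spatial.transform import Rotation as Ro
from scipy.optimize import least_squares
def ry(a):return Ro.from_euler('y',a,degrees=True).as_matrix()
def rx(a):return Ro.from_euler('x',a,degrees=True).as_matrix()
def rz(a):return Ro.from_euler('z',a,degrees=True).as_matrix()
def fk(q,g,s4=1,s6=1,full=False):
    d1,L1,a,L2,off,Lt=g
    B=rz(q[0]);F=B@ry(q[1]-q[2]);W=F@rx(s4*q[3])@ry(-q[4])
    e=B@(np.array([0,0,d1])+ry(q[1])@[0,0,L1]);w=e+F@[L2,0,a]
    p=w+W@[Lt,off,0]
    R=W@rx(s6*q[5])@np.array([[0,0,1],[0,-1,0],[1,0,0.]])
    return (p,R,e,w,w+W@[0,off,0]) if full else (p,R)
E
cat > data.py <<'E'
import numpy as np
D=[([14.817,22.042,.453,0,-68.411,-14.817],[.6245,0,.2464]),([31.585,14.818,14.713,14.97,-98.766,-30.309],[.564,.0812,.4786])]
E
python3 - <<'E'
from fk import *;from data import D
for s4 in(1,-1):
  for s6 in (1,-1):
    q=D[1][0];print(s4,s6,fk(q,[0]*6,s4,s6)[1].round(3).tolist())
  f=lambda g:np.ravel([fk(q,g,s4)[0]-p for q,p in D]);s=least_squares(f,[.2,.4,0,.4,-.16,.3]);print(s.x.round(4),s.cost)
E
```

```text
1 1 [[0.454, 0.851, -0.265], [0.891, -0.433, 0.137], [0.002, -0.298, -0.954]]
1 -1 [[0.964, 0.022, -0.265], [0.06, -0.989, 0.137], [-0.259, -0.148, -0.954]]
[ 0.4193 -1.0109  0.8102  0.7367 -0.1597 -0.2818] 3.113003890730667e-18
-1 1 [[0.489, 0.872, 0.002], [0.833, -0.466, -0.298], [-0.259, 0.148, -0.954]]
-1 -1 [[1.0, 0.002, 0.002], [0.003, -0.954, -0.298], [0.002, 0.298, -0.954]]
[ 0.1719  0.549   0.0045  0.4259 -0.1597  0.2818] 9.687490088139591e-19
```

Run:
```python
from station import r
import cv2
c=r.capture("side");cv2.imwrite("pics/side1.png",cv2.resize(c["img"][:,:,::-1],(800,600),interpolation=cv2.INTER_CUBIC))
```

```text
(no output)
```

View pics/side1.png

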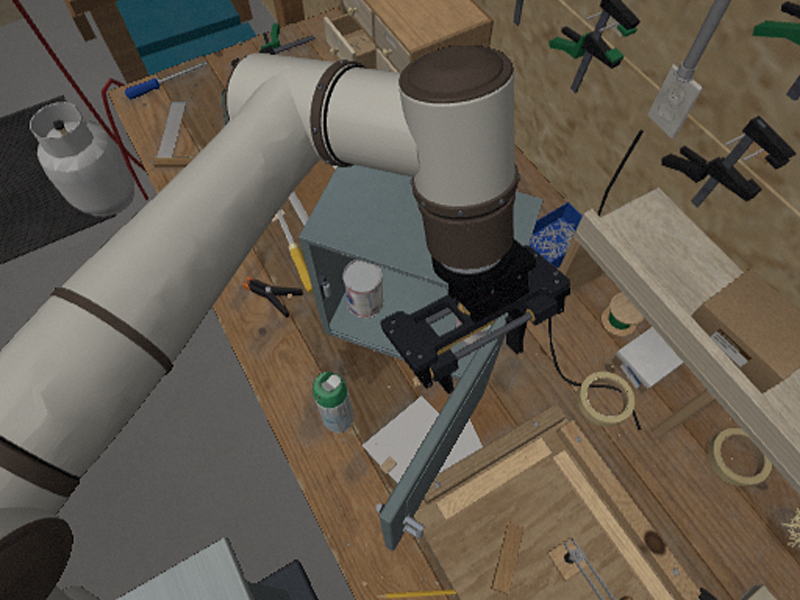

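The side view now shows the can clearly: cap (330,385) and base bottom (340,432). The left tin is at (363,290), the door's free end at (383,512), and the cabinet's lower front-left corner at (332,337). I'll refine both fits.

Run:
```python
from h import *
C=[[.1,-.165,.36],[-.1,.165,.36],[.1,.165,.36],[.1,.165,0]]
I=np.array([[225,188],[466,292],[322,355],[340,486]])
D=[[-.01,.33,.359],[.008,.33,.02],[.008,.33,.359]];ID=np.array([[551,103],[526,252],[549,104]])
S=[[-.1,.165,.36],[.1,.165,.36],[.1,-.165,.36],[-.1,.165,0]];IS=np.array([[302,238],[350,165] if 0 else [350,147],[541,200],[332,337]])
SD=[[.008,.33,.359]];ISD=np.array([[383,512]])
f=lambda p:np.r_[proj("scene",cab(p,C))-I,proj("side",cab(p,S))-IS,proj("scene",door(p,D[:2]))-ID[:2],proj("side",door(p,SD))-ISD].ravel()
s=least_squares(f,[.65,.34,.68,1.4],loss='soft_l1');p=s.x;print(p,np.degrees(p[2:]));print(f(p).reshape(-1,2).round(1).tolist())
t=np.linspace(0,2*np.pi,73)
def ring(q,rad,z):return np.c_[q[0]+rad*np.cos(t),q[1]+rad*np.sin(t),0*t+z]
def g(q):
    b=proj("scene",ring(q,.029,0));k=proj("scene",ring(q,.027,.175));b2=proj("side",ring(q,.029,0));k2=proj("side",ring(q,.027,.175))
    return np.array([b[:,1].max()-371.2,b[:,0].mean()-496.2,k[:,0].mean()-506.3,(b2[:,1].max()-432),(b2[:,0].mean()-339),(k2[:,0].mean()-330.5)])
s=least_squares(g,[.417,.245],diff_step=1e-4);print("can",s.x,g(s.x).round(1))
print("side proj can top/bottom",proj("side",[[*s.x,.187],[*s.x,0]]))
print("bay",cab(p,[[-.054,0,.024]]),"hinge",cab(p,[[-.109,-.165,.19]]),"free",door(p,[[-.01,.33,.3]]))
for n in("scene","side"):print(n,"bay edges",proj(n,cab(p,[[-.1,.149,.038],[-.1,-.149,.038],[-.098,.149,.348],[-.098,-.149,.348]])).round(0).tolist())
# left tin: base centre by side view rings
for d,h in((.077,.077),(.075,.110)):
    def gt(q):
        a=proj("side",ring(q,d/2,.024+h));return np.array([a[:,1].mean()-275,a[:,0].mean()-363.5])
    s=least_squares(gt,[.58,.4],diff_step=1e-4);a=proj("side",ring(s.x,d/2,.024+h));b=proj("side",ring(s.x,d/2,.024))
    print(d,s.x,(s.x-p[:2])@np.array([[np.cos(p[2]),-np.sin(p[2])],[np.sin(p[2]),np.cos(p[2])]]),a.min(0),a.max(0),b.max(0))
np.save("p.npy",p)
```

```text
[0.65822483 0.34760012 0.69513449 1.36231908] [39.82827229 78.05513386]
[[-5.8, -0.6], [0.6, -3.7], [-3.3, -1.5], [0.3, 5.4], [-2.7, 0.0], [-0.5, -3.1], [3.7, -2.2], [-6.2, 1.1], [-1.2, -3.2], [-0.1, 2.8], [-4.6, 2.6]]
can [0.42037313 0.24630125] [ 0.5 -1.5 -0.4  1.5 -0.1 -1.3]
side proj can top/bottom [[328.26089763 384.45895035]
 [338.75947636 418.60520748]]
bay [[0.61675458 0.31301373 0.024     ]] hinge [[0.68019701 0.1510722  0.19      ]] free [[ 0.39318638 -0.01209918  0.3       ]]
scene bay edges [[447.0, 415.0], [361.0, 292.0], [458.0, 287.0], [350.0, 156.0]]
side bay edges [[331.0, 333.0], [475.0, 381.0], [311.0, 244.0], [500.0, 303.0]]
0.077 [0.58995071 0.44794802] [0.01183939 0.12079274] [343.72699728 258.44707506] [382.81643601 292.04839076] [383.75604322 310.36311948]
0.075 [0.58205974 0.42968335] [-0.00591893  0.11182014] [343.57903604 258.3241154 ] [382.96108367 292.17704777] [384.30203404 318.52251144]
```

Run:
```python
from h import *
p=np.load("p.npy")
A=cv2.imread("pics/scene0.png");B=cv2.imread("pics/side1.png")
def draw(im,n):
    box=[[x,y,z] for x in(-.1,.1) for y in(-.165,.165) for z in(0,.36)]
    dr=[[x,y,z] for x in(-.01,.008) for y in(0,.33) for z in(.02,.359)]
    for pts in(proj(n,cab(p,box)),proj(n,door(p,dr))):
        for i in range(8):
            for b in(1,2,4):
                if not i&b: cv2.line(im,tuple(int(round(v*16)) for v in pts[i]),tuple(int(round(v*16)) for v in pts[i|b]),(0,0,255),1,cv2.LINE_AA,4)
draw(A,"scene");draw(B,"side")
out=np.hstack([cv2.resize(A[90:500,210:570],(400,456)),cv2.resize(B[140:560,290:560],(293,456))])
cv2.imwrite("pics/ov.png",cv2.resize(out,(800,527)))
```

```text
(no output)
```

View pics/ov.png

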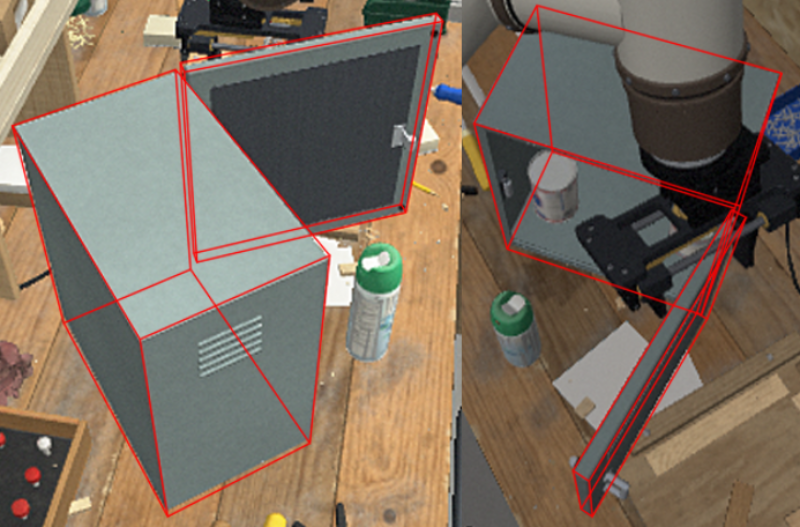

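```bash
cat >> fk.py <<'E'
G=[.1719,.549,.0045,.4259,-.1597,.2818]
LO=np.array([-179.83,-69.29,-61.27,-181.25,-171.15,-177.46]);HI=np.array([179.83,118.12,80.66,117.63,-9.14,177.46])
def fkm(q,full=False): # measured tool frame
    o=fk(q,G,-1,-1,True);R=o[1];M=np.c_[R[:,1],-R[:,0],R[:,2]]
    return (o[0],M,*o[2:]) if full else (o[0],M)
def pose(ax,yaw,pit,back=.006,flip=1):
    y,t=np.radians([yaw,pit]);z=np.array([np.cos(y)*np.cos(t),np.sin(y)*np.cos(t),-np.sin(t)])
    Y=flip*np.array([-np.sin(y),np.cos(y),0]);X=np.cross(Y,z)
    return np.array(ax)-back*z,np.c_[X,Y,z]
def ik(p,R,q0):
    def f(q):
        a,M=fkm(q);return np.r_[(a-p)*10,Ro.from_matrix(M.T@R).as_rotvec()]
    best=None
    rng=np.random.default_rng(0)
    for k in range(6):
        s=least_squares(f,np.clip(q0+(rng.normal(0,40,6) if k else 0),LO+.1,HI-.1),bounds=(LO,HI),x_scale=30)
        if s.cost<1e-7 and (best is None or np.abs(s.x-q0).max()<np.abs(best-q0).max()): best=s.x
    return best
E
python3 - <<'E'
from fk import *
q0=np.array([31.585,14.818,14.713,14.97,-98.766,-30.309])
print(fkm(q0)[1].round(3).tolist())
can=[.4204,.2463,.138];bay=[.6168,.313,.165]
for nm,c,ys in(("can",can,(-30,0,20,40,60,80)),("bay",bay,(25,40,55))):
  for y in ys:
    for th in (5,20):
      for fl in(1,-1):
        q=ik(*pose(c,y,th,flip=fl),q0)
        if q is not None:
          o=fkm(q,True);print(nm,y,th,fl,q.round(0),"elb",o[2].round(2),"w",o[3].round(2),"w6",o[4].round(2))
E
```

```text
[[0.002, -1.0, 0.002], [-0.954, -0.003, -0.298], [0.298, -0.002, -0.954]]
can 40 5 1 [ -11.   46.  -57. -129.  -93.  100.] elb [ 0.39 -0.08  0.55] w [ 0.3  -0.06  0.14] w6 [0.2  0.06 0.16]
can 40 5 -1 [ -11.   46.  -57. -129.  -93.  -80.] elb [ 0.39 -0.08  0.55] w [ 0.3  -0.06  0.14] w6 [0.2  0.06 0.16]
can 40 20 1 [  -7.   22.  -52. -128.  -60.   77.] elb [ 0.21 -0.03  0.68] w [ 0.32 -0.04  0.27] w6 [0.21 0.07 0.24]
can 40 20 -1 [  -7.   22.  -52. -128.  -60. -103.] elb [ 0.21 -0.03  0.68] w [ 0.32 -0.04  0.27] w6 [0.21 0.07 0.24]
can 60 5 1 [ -11.   37.  -41. -108.  -81.   79.] elb [ 0.33 -0.06  0.61] w [ 0.41 -0.08  0.19] w6 [ 0.28 -0.    0.16]
can 60 5 -1 [ -11.   37.  -41. -108.  -81. -101.] elb [ 0.33 -0.06  0.61] w [ 0.41 -0.08  0.19] w6 [ 0.28 -0.    0.16]
can 60 20 1 [  -4.   22.  -38. -102.  -60.   59.] elb [ 0.2  -0.02  0.68] w [ 0.42 -0.03  0.31] w6 [0.29 0.01 0.24]
can 60 20 -1 [  -4.   22.  -38. -102.  -60. -121.] elb [ 0.2  -0.02  0.68] w [ 0.42 -0.03  0.31] w6 [0.29 0.01 0.24]
can 80 5 1 [ -6.  36. -28. -91. -84.  64.] elb [ 0.32 -0.03  0.61] w [ 0.51 -0.05  0.23] w6 
[... 991 characters left out ...]
 w [0.5  0.01 0.24] w6 [0.4  0.13 0.19]
bay 40 20 1 [   7.   26.  -23. -125.  -39.   55.] elb [0.24 0.03 0.67] w [0.52 0.06 0.35] w6 [0.41 0.14 0.26]
bay 40 20 -1 [   7.   26.  -23. -125.  -39. -125.] elb [0.24 0.03 0.67] w [0.52 0.06 0.35] w6 [0.41 0.14 0.26]
bay 55 5 1 [   1.   36.  -19. -118.  -66.   59.] elb [0.32 0.   0.62] w [0.57 0.01 0.27] w6 [0.45 0.08 0.19]
bay 55 5 -1 [   1.   36.  -19. -118.  -66. -121.] elb [0.32 0.   0.62] w [0.57 0.01 0.27] w6 [0.45 0.08 0.19]
bay 55 20 1 [   7.   27.  -14. -103.  -46.   39.] elb [0.25 0.03 0.66] w [0.57 0.07 0.38] w6 [0.46 0.09 0.26]
bay 55 20 -1 [   7.   27.  -14. -103.  -46. -141.] elb [0.25 0.03 0.66] w [0.57 0.07 0.38] w6 [0.46 0.09 0.26]
```

```bash
cat >> fk.py <<'E'
def path(q,p1,R1,n=20,v=False):
    p0,R0=fkm(q);rv=Ro.from_matrix(R0.T@R1).as_rotvec();mx=0
    for k in range(1,n+1):
        p=p0+(p1-p0)*k/n;R=R0@Ro.from_rotvec(rv*k/n).as_matrix()
        def f(x):
            a,M=fkm(x);return np.r_[(a-p)*10,Ro.from_matrix(M.T@R).as_rotvec()]
        s=least_squares(f,np.clip(q,LO+.01,HI-.01),bounds=(LO,HI),x_scale=30);mx=max(mx,np.abs(s.x-q).max());q=s.x
        if s.cost>1e-6: print("FAIL",k,s.cost,q.round(0));return q
    o=fkm(q,True);print("ok",q.round(0),"maxstep",round(mx,1),"rot",np.degrees(np.linalg.norm(rv)).round(0),"w",o[3].round(2),"w6",o[4].round(2));return q
E
python3 - <<'E'
from fk import *
q=np.array([31.585,14.818,14.713,14.97,-98.766,-30.309])
dn=np.array([[0,-1,0],[-1,0,0],[0,0,-1.]])
for P in([.431,.087,.45],[.431,.087,.32],[.475,.005,.32],[.52,-.044,.32],[.5,0,.45]):q=path(q,np.array(P),dn)
qs=q
for yaw in(60,80):
  for fl in(1,-1):
    print(yaw,fl);q=qs
    ph=path(q,np.array([.35,.1,.4]),pose([0,0,0],yaw,60,flip=fl)[1])
    ph=path(ph,*pose([.36,.14,.35],yaw,20,flip=fl))
E
```

```text
ok [ 33.  -2.  -1.  -0. -91. -33.] maxstep 0.9 rot 17.0 w [0.34 0.22 0.73] w6 [0.43 0.09 0.73]
ok [ 33.   0. -17.  -0. -73. -33.] maxstep 0.9 rot 0.0 w [0.34 0.22 0.6 ] w6 [0.43 0.09 0.6 ]
ok [ 20.   4. -13.   0. -73. -20.] maxstep 0.6 rot 0.0 w [0.42 0.15 0.6 ] w6 [0.47 0.01 0.6 ]
ok [ 13.   9.  -7.   0. -74. -13.] maxstep 0.4 rot 0.0 w [0.48 0.11 0.6 ] w6 [ 0.52 -0.04  0.6 ]
ok [ 19.   5.   6.   0. -91. -19.] maxstep 0.9 rot 0.0 w [0.45 0.15 0.73] w6 [0.5  0.   0.73]
60 1
ok [ 29. -20. -20. -17. -65. -55.] maxstep 2.7 rot 42.0 w [0.21 0.11 0.69] w6 [ 0.28 -0.02  0.64]
ok [-12. -14. -29. -74. -69.   9.] maxstep 3.8 rot 40.0 w [ 0.27 -0.06  0.6 ] w6 [ 0.22 -0.09  0.45]
60 -1
ok [ 29. -20. -20. -17. -65. 125.] maxstep 9.1 rot 151.0 w [0.21 0.11 0.69] w6 [ 0.28 -0.02  0.64]
FAIL 17 9.803936648535412e-05 [ -5. -17. -27. -65. -63. 177.]
80 1
ok [ 19. -14. -13. -27. -77. -26.] maxstep 1.4 rot 32.0 w [0.28 0.1  0.72] w6 [ 0.33 -0.04  0.64]
ok [-13.  -3. -21. -70. -86.  18.] maxstep 2.4 rot 40.0 w [ 0.37 -0.08  0.59] w6 [ 0.31 -0.13  0.45]
80 -1
ok [ 19. -14. -13. -27. -77. 154.] maxstep 10.0 rot 170.0 w [0.28 0.1  0.72] w6 [ 0.33 -0.04  0.64]
FAIL 11 0.00012510534550521784 [  0. -10. -16. -52. -78. 177.]
```

```bash
cat > rel.py <<'E'
from fk import *
from station import r
dn=np.array([[0,-1,0],[-1,0,0],[0,0,-1.]])
def rel(targets):
    s=r.sense();p=np.array(s['tcp_pos']);R=np.array(s['ee_rot'])
    print(s['time_s'],np.round(s['joints'],1),p.round(4),"F",np.round(s['wrist_force'],1),s['gripper_width'],s['gripper_force'])
    for P,M in targets:
        rv=Ro.from_matrix(R.T@M).as_rotvec();d=np.array(P)-p
        print((R.T@d*1000).round(1).tolist(),rv.round(4).tolist(),"mm",round(np.linalg.norm(d)*1000),"deg",np.degrees(np.linalg.norm(rv)).round(1))
E
python3 -c "
from rel import *
rel([([.431,.087,.45],dn),([.431,.087,.32],dn)])"
```

```text
1.15 [ 31.7  15.   14.5  15.1 -98.8 -30.4] [0.5644 0.0823 0.4758] F [ 0.8 -0.  -2.2] 0.994641788441921 0.0
[-13.0, 133.3, 23.3] [0.0024, -0.3089, 0.0048] mm 136 deg 17.7
[-52.5, 132.9, 147.2] [0.0024, -0.3089, 0.0048] mm 205 deg 17.7
```

>>> move_arm:
  series:
    - {"grip": 0,"xyz": [-4,44,8],"angular": [0,-0.1,0]}
    - {"grip": 0,"xyz": [-8,88,15],"angular": [0,-0.2,0]}
    - {"grip": 0,"xyz": [-13,133,23],"angular": [0,-0.309,0.005]}
    - {"grip": 0,"xyz": [-24,133,58],"angular": [0,-0.309,0.005]}
    - {"grip": 0,"xyz": [-35,133,92],"angular": [0,-0.309,0.005]}
    - {"grip": 0,"xyz": [-44,133,120],"angular": [0,-0.309,0.005]}
    - {"grip": 0,"xyz": [-52,133,147],"angular": [0,-0.309,0.005]}
    - {"grip": 0,"xyz": [-52,133,147],"angular": [0,-0.309,0.005]}
    - {"grip": 0,"xyz": [-52,133,147],"angular": [0,-0.309,0.005]}

```text
time_s: 2.05
tcp_pos: [0.4324, 0.0861, 0.3224]
ee_rot: [[-0.005, -1.0, 0.001], [-1.0, 0.005, 0.009], [-0.009, -0.001, -1.0]]
wrist_force: [-0.4, 0.1, -0.0]
gripper_width: 0.268
gripper_force: 0.0
```

```bash
python3 -c "
from rel import *
rel([([.475,.005,.32],dn),([.52,-.044,.32],dn)])"
```

```text
2.05 [ 32.2   0.6 -16.   -0.4 -73.1 -32.4] [0.4324 0.0861 0.3224] F [-0.4  0.1 -0. ] 0.267824906282142 0.0
[80.9, -43.1, 1.8] [-0.0011, 0.0088, -0.0052] mm 92 deg 0.6
[129.7, -88.3, 1.4] [-0.0011, 0.0088, -0.0052] mm 157 deg 0.6
```

>>> move_arm:
  series:
    - {"grip": 0,"xyz": [14,-6,2],"angular": [0,0,0]}
    - {"grip": 0,"xyz": [28,-13,2],"angular": [0,0,0]}
    - {"grip": 0,"xyz": [42,-20,2],"angular": [0,0,0]}
    - {"grip": 0,"xyz": [56,-28,2],"angular": [0,0,0]}
    - {"grip": 0,"xyz": [69,-36,2],"angular": [0,0,0]}
    - {"grip": 0,"xyz": [82,-45,2],"angular": [0,0,0]}
    - {"grip": 0,"xyz": [94,-54,2],"angular": [0,0,0]}
    - {"grip": 0,"xyz": [106,-64,2],"angular": [0,0,0]}
    - {"grip": 0,"xyz": [117,-75,2],"angular": [0,0,0]}
    - {"grip": 0,"xyz": [127,-86,2],"angular": [0,0,0]}

```text
time_s: 3.05
tcp_pos: [0.5187, -0.0417, 0.3201]
ee_rot: [[-0.005, -1.0, 0.003], [-1.0, 0.005, 0.009], [-0.009, -0.003, -1.0]]
wrist_force: [0.5, 0.8, 0.1]
gripper_width: 0.005
gripper_force: 0.3
```

```bash
python3 -c "
from rel import *
q=np.array(r.sense()['joints'])
# refine geometry quickly
up=([.48,.02,.46],dn)
m1=pose([.36,.1,.42],70,55)
m2=pose([.38,.13,.30],65,20)
rel([up])
q=path(q,np.array(up[0]),dn)
q=path(q,*m1);q=path(q,*m2)
a=lambda d,z:pose(np.array([.4204,.2463,z])-d*np.array([np.cos(np.radians(65)),np.sin(np.radians(65)),0]),65,20)
q=path(q,*a(.11,.138));q=path(q,*a(0,.138));q=path(q,*a(0,.2))
b=np.array([.6168,.313]);x=np.array([.768,.640])
bb=lambda d,z,y:pose(np.r_[b-d*x,z],y,20)
q=path(q,*bb(.2,.22,45));q=path(q,*bb(0,.2,40));q=path(q,*bb(0,.162,40))
print(np.round(fkm(np.array(r.sense()['joints']))[0],4))
"
```

```text
3.05 [ 13.    9.1  -6.8  -0.5 -73.8 -13.1] [ 0.5187 -0.0417  0.3201] F [0.5 0.8 0.1] 0.005075904126140146 0.28324195627646986
[-62.9, 38.5, -139.4] [-0.0033, 0.0095, -0.0049] mm 158 deg 0.6
ok [ 22.   3.   5.   0. -92. -22.] maxstep 1.0 rot 1.0 w [0.42 0.17 0.74] w6 [0.48 0.02 0.74]
ok [ 17. -16. -12. -29. -73. -33.] maxstep 1.5 rot 40.0 w [0.26 0.08 0.73] w6 [ 0.3  -0.06  0.66]
ok [-15.  -3. -29. -76. -73.  22.] maxstep 3.2 rot 35.0 w [ 0.34 -0.09  0.54] w6 [ 0.27 -0.12  0.4 ]
ok [-18.  21. -39. -86. -69.  58.] maxstep 2.0 rot 0.0 w [ 0.39 -0.13  0.32] w6 [ 0.26 -0.1   0.24]
ok [ -4.  22. -35. -97. -62.  56.] maxstep 0.8 rot 0.0 w [ 0.44 -0.03  0.32] w6 [0.31 0.   0.24]
ok [ -1.  12. -33. -92. -59.  41.] maxstep 0.7 rot 0.0 w [ 0.42 -0.01  0.41] w6 [0.31 0.   0.3 ]
ok [  -7.    6.  -36. -100.  -49.   39.] maxstep 0.6 rot 20.0 w [ 0.37 -0.05  0.43] w6 [ 0.27 -0.01  0.32]
ok [   8.   21.  -21. -120.  -35.   47.] maxstep 1.2 rot 5.0 w [0.51 0.07 0.4 ] w6 [0.41 0.14 0.3 ]
ok [   6.   26.  -23. -126.  -40.   56.] maxstep 0.5 rot 0.0 w [0.52 0.06 0.35] w6 [0.41 0.14 0.26]
[ 0.5213 -0.041   0.3186]
```

>>> move_arm:
  series:
    - {"grip": 0,"xyz": [-12,8,-28],"angular": [0,0,0]}
    - {"grip": 0,"xyz": [-24,15,-56],"angular": [0,0,0]}
    - {"grip": 0.5,"xyz": [-36,23,-84],"angular": [0,0,0]}
    - {"grip": 1,"xyz": [-50,30,-112],"angular": [0,0,0]}
    - {"grip": 1,"xyz": [-63,38,-139],"angular": [0,0,0]}
    - {"grip": 1,"xyz": [-63,38,-139],"angular": [0,0,0]}

```text
time_s: 3.65
tcp_pos: [0.4806, 0.0214, 0.4635]
ee_rot: [[-0.003, -1.0, 0.011], [-1.0, 0.003, 0.011], [-0.011, -0.011, -1.0]]
wrist_force: [0.2, 0.5, 0.9]
gripper_width: 0.283
gripper_force: 0.0
```

```bash
python3 -c "
from rel import *
import cv2
c=r.capture('scene');cv2.imwrite('pics/scene2.png',cv2.resize(c['img'][:,:,::-1],(800,600)))
rel([pose([.36,.1,.42],70,55)])
s=r.sense();p,R=np.array(s['tcp_pos']),np.array(s['ee_rot'])
m1=pose([.36,.1,.42],70,55);m2=pose([.38,.13,.30],65,20)
print((m1[1].T@(m2[0]-m1[0])*1000).round(0),Ro.from_matrix(m1[1].T@m2[1]).as_rotvec())"
```

```text
3.7 [ 21.7   3.    5.6  -0.4 -92.  -21.9] [0.4802 0.0212 0.4609] F [-0.8 -0.8 -0.7] 0.3288292996139611 0.0
[-74.7, 121.9, 36.0] [0.1012, -0.5929, 0.3357] mm 147 deg 39.5
[ 44.  -8. 119.] [ 0.07032086 -0.61047264  0.05395909]
```

View pics/scene2.png

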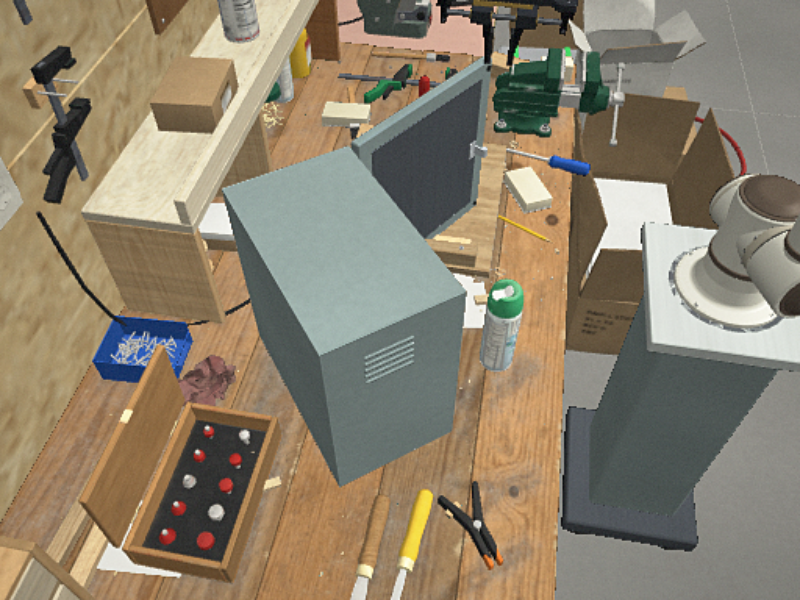

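The door is now wider open: its free top corner is at (488,66), clear of the arm's way. The can, near (503,325), hasn't moved. Next is the reorientation.

>>> move_arm:
  series:
    - {"grip": 1,"xyz": [-15,24,7],"angular": [0.02,-0.119,0.067]}
    - {"grip": 1,"xyz": [-30,49,14],"angular": [0.04,-0.237,0.134]}
    - {"grip": 1,"xyz": [-45,73,22],"angular": [0.061,-0.356,0.201]}
    - {"grip": 1,"xyz": [-60,98,29],"angular": [0.081,-0.474,0.269]}
    - {"grip": 1,"xyz": [-75,122,36],"angular": [0.101,-0.593,0.336]}
    - {"grip": 1,"xyz": [-75,122,36],"angular": [0.101,-0.593,0.336]}
    - {"grip": 1,"xyz": [-75,122,36],"angular": [0.101,-0.593,0.336]}

```text
time_s: 4.4
tcp_pos: [0.3578, 0.0958, 0.4227]
ee_rot: [[-0.285, -0.939, 0.193], [-0.771, 0.344, 0.536], [-0.57, 0.004, -0.822]]
wrist_force: [0.9, 0.7, 0.6]
gripper_width: 0.956
gripper_force: 0.0
```

>>> move_arm:
  series:
    - {"grip": 1,"xyz": [6,-1,17],"angular": [0.01,-0.087,0.008]}
    - {"grip": 1,"xyz": [12,-2,34],"angular": [0.02,-0.174,0.015]}
    - {"grip": 1,"xyz": [19,-3,51],"angular": [0.03,-0.261,0.023]}
    - {"grip": 1,"xyz": [25,-5,68],"angular": [0.04,-0.349,0.031]}
    - {"grip": 1,"xyz": [31,-6,85],"angular": [0.05,-0.436,0.039]}
    - {"grip": 1,"xyz": [38,-7,102],"angular": [0.06,-0.523,0.046]}
    - {"grip": 1,"xyz": [44,-8,119],"angular": [0.07,-0.61,0.054]}
    - {"grip": 1,"xyz": [44,-8,119],"angular": [0.07,-0.61,0.054]}
    - {"grip": 1,"xyz": [44,-8,119],"angular": [0.07,-0.61,0.054]}

```text
time_s: 5.3
tcp_pos: [0.377, 0.1229, 0.2993]
ee_rot: [[-0.154, -0.906, 0.395], [-0.313, 0.424, 0.85], [-0.937, 0.007, -0.349]]
wrist_force: [0.9, -1.0, 0.6]
gripper_width: 0.998
gripper_force: 0.0
```

```bash
python3 -c "
from rel import *
a=lambda d,z:pose(np.array([.4204,.2463,z])-d*np.array([np.cos(np.radians(65)),np.sin(np.radians(65)),0]),65,20,back=.009)
rel([a(.11,.138),a(0,.138)])
s=r.sense();print(np.round(fkm(np.array(s['joints']))[0],4))
M0=a(0,0)[1];print((M0.T@(a(0,.138)[0]-a(.11,.138)[0])*1000).round(1))
"
```

```text
5.3 [-15.6  -2.  -28.7 -75.3 -73.   22.4] [0.377  0.1229 0.2993] F [ 0.9 -1.   0.6] 0.9984384449472069 0.0
[144.3, 11.8, 66.2] [0.0008, -0.0075, -0.007] mm 159 deg 0.6
[105.9, 12.0, 169.3] [0.0008, -0.0075, -0.007] mm 200 deg 0.6
[0.3833 0.1215 0.2969]
[-37.6  -0.  103.4]
```

>>> move_arm:
  series:
    - {"grip": 1,"xyz": [29,2,13],"angular": [0,-0.007,-0.007]}
    - {"grip": 1,"xyz": [58,5,26],"angular": [0,-0.007,-0.007]}
    - {"grip": 1,"xyz": [87,7,40],"angular": [0,-0.007,-0.007]}
    - {"grip": 1,"xyz": [116,9,53],"angular": [0,-0.007,-0.007]}
    - {"grip": 1,"xyz": [144,12,66],"angular": [0,-0.007,-0.007]}
    - {"grip": 1,"xyz": [144,12,66],"angular": [0,-0.007,-0.007]}

```text
time_s: 5.9
tcp_pos: [0.3695, 0.1405, 0.1386]
ee_rot: [[-0.15, -0.908, 0.391], [-0.308, 0.419, 0.854], [-0.939, 0.008, -0.343]]
wrist_force: [0.6, -0.8, -0.2]
gripper_width: 1.0
gripper_force: 0.0
```

```bash
python3 -c "
from rel import *
import cv2
a=lambda d,z:pose(np.array([.4204,.2463,z])-d*np.array([np.cos(np.radians(65)),np.sin(np.radians(65)),0]),65,20,back=.009)
c=r.capture('scene');cv2.imwrite('pics/scene3.png',cv2.resize(c['img'][120:260,210:400,::-1],(800,590)))
rel([a(0,.138)])
"
```

```text
5.95 [-18.5  22.3 -38.9 -85.5 -69.6  59.2] [0.37   0.1404 0.1411] F [ 1.2 -0.5  0.6] 0.9982598981155641 0.0
[-37.1, -1.3, 102.3] [0.0046, 0.0013, -0.0005] mm 109 deg 0.3
```

View pics/scene3.png

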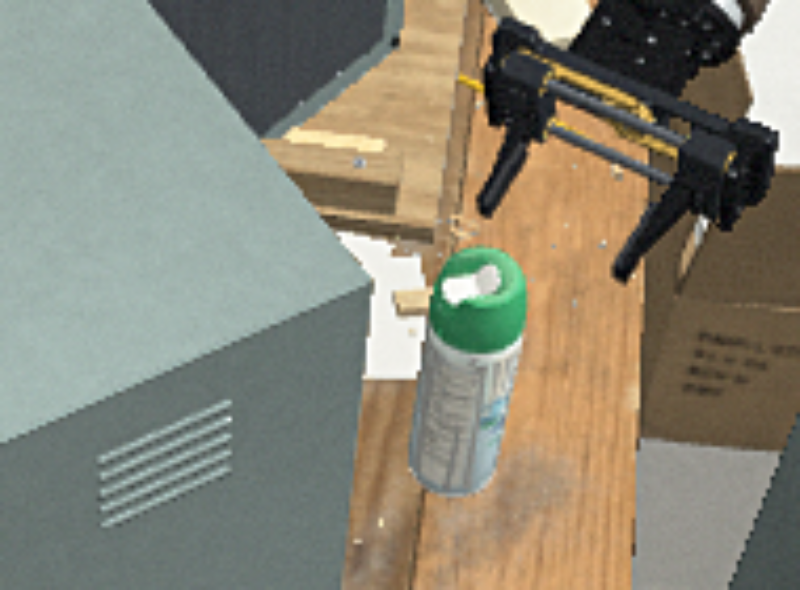

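The open fingers (tips at (487,210) and (622,275)) face the can (475,370), with the approach lined up. I'll move in and close.

>>> move_arm:
  series:
    - {"grip": 1,"xyz": [-9,0,25],"angular": [0,0,0]}
    - {"grip": 1,"xyz": [-18,-1,50],"angular": [0,0,0]}
    - {"grip": 1,"xyz": [-25,-1,70],"angular": [0,0,0]}
    - {"grip": 1,"xyz": [-31,-1,87],"angular": [0,0,0]}
    - {"grip": 1,"xyz": [-37,-1,102],"angular": [0,0,0]}
    - {"grip": 1,"xyz": [-37,-1,102],"angular": [0,0,0]}
    - {"grip": 0.4,"xyz": [-37,-1,102],"angular": [0,0,0]}
    - {"grip": 0.4,"xyz": [-37,-1,102],"angular": [0,0,0]}
    - {"grip": 0.4,"xyz": [-37,-1,102],"angular": [0,0,0]}
    - {"grip": 0.4,"xyz": [-37,-1,102],"angular": [0,0,0]}

```text
time_s: 6.95
tcp_pos: [0.4161, 0.2379, 0.1424]
ee_rot: [[-0.142, -0.906, 0.398], [-0.309, 0.422, 0.852], [-0.941, -0.002, -0.34]]
wrist_force: [-0.6, -0.3, -0.9]
gripper_width: 0.718
gripper_force: 0.0
```

>>> move_arm:
  series:
    - {"grip": 0.4,"xyz": [0,0,0],"angular": [0,0,0]}
    - {"grip": 0.4,"xyz": [0,0,0],"angular": [0,0,0]}
    - {"grip": 0.4,"xyz": [-5,0,-2],"angular": [0,0,0]}
    - {"grip": 0.4,"xyz": [-14,0,-5],"angular": [0,0,0]}
    - {"grip": 0.4,"xyz": [-28,0,-10],"angular": [0,0,0]}
    - {"grip": 0.4,"xyz": [-47,0,-17],"angular": [0,0,0]}
    - {"grip": 0.4,"xyz": [-66,0,-24],"angular": [0,0,0]}
    - {"grip": 0.4,"xyz": [-75,0,-27],"angular": [0,0,0]}
    - {"grip": 0.4,"xyz": [-75,0,-27],"angular": [0,0,0]}

```text
time_s: 7.85
tcp_pos: [0.4159, 0.2385, 0.2235]
ee_rot: [[-0.138, -0.907, 0.398], [-0.309, 0.421, 0.853], [-0.941, -0.006, -0.339]]
wrist_force: [-0.0, -0.7, -1.2]
gripper_width: 0.649
gripper_force: 30.0
```

```bash
python3 -c "
from rel import *
import cv2
c=r.capture('scene');a=c['img'][100:300,200:360,::-1]
c=r.capture('side');b=c['img'][190:300,160:280,::-1]
cv2.imwrite('pics/lift.png',np.hstack([cv2.resize(a,(440,550)),cv2.resize(b,(360,550*360//360))]))
b=np.array([.6168,.313]);x=np.array([.768,.640])
bb=lambda d,z,y:pose(np.r_[b-d*x,z],y,20,back=.009)
rel([bb(.2,.222,45),bb(.2,.222,40),bb(0,.2,40)])
"
```

```text
7.95 [ -0.5   9.7 -32.  -90.4 -58.8  37.6] [0.4154 0.2384 0.2215] F [ 0.1  0.6 -1.4] 0.649411523995632 29.999746028333902
[9.1, -62.9, -35.2] [0.3287, 0.002, 0.121] mm 73 deg 20.1
[9.0, -62.3, -34.9] [0.4107, 0.002, 0.1508] mm 72 deg 25.1
[-31.8, -147.5, 142.6] [0.4107, 0.002, 0.1508] mm 208 deg 25.1
```

View pics/lift.png

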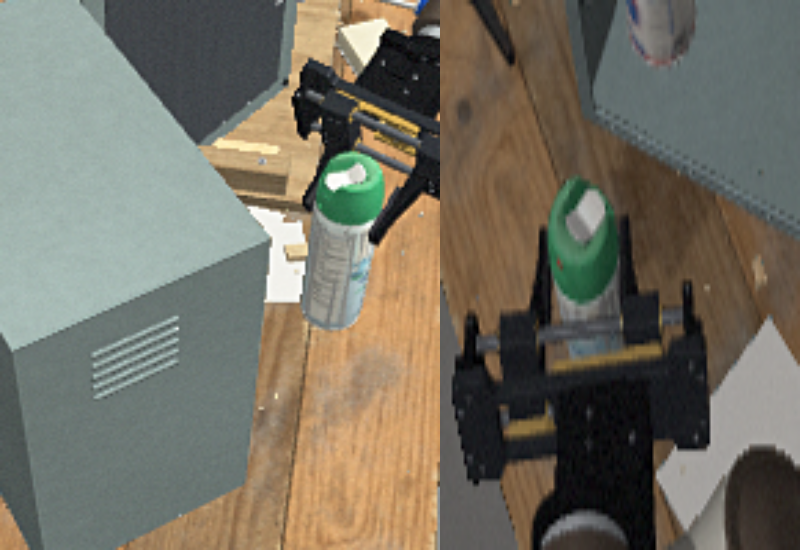

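The can is held, upright, with its base about 8 cm up (left panel). I'll carry it to the front of the bay.

>>> move_arm:
  series:
    - {"grip": 0.4,"xyz": [1,-8,-5],"angular": [0.051,0,0.019]}
    - {"grip": 0.4,"xyz": [2,-16,-9],"angular": [0.103,0,0.038]}
    - {"grip": 0.4,"xyz": [4,-24,-14],"angular": [0.156,0,0.057]}
    - {"grip": 0.4,"xyz": [5,-32,-18],"angular": [0.21,0,0.077]}
    - {"grip": 0.4,"xyz": [6,-40,-23],"angular": [0.264,0,0.097]}
    - {"grip": 0.4,"xyz": [8,-48,-28],"angular": [0.318,0,0.117]}
    - {"grip": 0.4,"xyz": [9,-56,-32],"angular": [0.37,0.001,0.136]}
    - {"grip": 0.4,"xyz": [9,-62,-35],"angular": [0.411,0.002,0.151]}
    - {"grip": 0.4,"xyz": [9,-62,-35],"angular": [0.411,0.002,0.151]}

```text
time_s: 8.85
tcp_pos: [0.4566, 0.1788, 0.2248]
ee_rot: [[-0.264, -0.64, 0.722], [-0.218, 0.769, 0.601], [-0.94, 0.002, -0.343]]
wrist_force: [0.9, -0.0, -1.4]
gripper_width: 0.651
gripper_force: 30.0
```

```bash
python3 -c "
from rel import *
b=np.array([.6168,.313]);x=np.array([.768,.640])
bb=lambda d,z,y:pose(np.r_[b-d*x,z],y,20,back=.009)
rel([bb(.12,.205,40),bb(0,.202,40),bb(0,.161,40)])
"
```

```text
8.85 [  -7.5    5.1  -38.4 -105.4  -45.7   41.8] [0.4566 0.1788 0.2248] F [ 0.9 -0.  -1.4] 0.6509728865679992 29.99981677159667
[-11.9, 0.5, 81.4] [-0.0032, -0.0005, -0.0031] mm 82 deg 0.3
[-50.2, 0.6, 195.1] [-0.0032, -0.0005, -0.0031] mm 201 deg 0.3
[-11.7, 0.6, 209.2] [-0.0032, -0.0005, -0.0031] mm 209 deg 0.3
```

>>> move_arm:
  series:
    - {"grip": 0.4,"xyz": [-3,0,20],"angular": [0,0,0]}
    - {"grip": 0.4,"xyz": [-6,0,41],"angular": [0,0,0]}
    - {"grip": 0.4,"xyz": [-12,0,70],"angular": [0,0,0]}
    - {"grip": 0.4,"xyz": [-19,0,95],"angular": [0,0,0]}
    - {"grip": 0.4,"xyz": [-27,0,120],"angular": [0,0,0]}
    - {"grip": 0.4,"xyz": [-35,0,145],"angular": [0,0,0]}
    - {"grip": 0.4,"xyz": [-42,0,168],"angular": [0,0,0]}
    - {"grip": 0.4,"xyz": [-48,0,186],"angular": [0,0,0]}
    - {"grip": 0.4,"xyz": [-50,0,195],"angular": [0,0,0]}
    - {"grip": 0.4,"xyz": [-50,0,195],"angular": [0,0,0]}

```text
time_s: 9.85
tcp_pos: [0.6107, 0.3086, 0.2047]
ee_rot: [[-0.263, -0.643, 0.72], [-0.219, 0.766, 0.604], [-0.939, 0.001, -0.343]]
wrist_force: [-1.4, 0.1, -1.9]
gripper_width: 0.649
gripper_force: 30.0
```

```bash
python3 -c "
from rel import *
import cv2
b=np.array([.6168,.313]);x=np.array([.768,.640])
bb=lambda d,z,y:pose(np.r_[b-d*x,z],y,20,back=.009)
c=r.capture('side');a=c['img'][140:270,180:340,::-1]
cv2.imwrite('pics/in.png',cv2.resize(a,(738,600)))
rel([bb(0,.202,40),bb(0,.163,40)])
"
```

```text
9.9 [   8.2   21.1  -21.  -119.6  -34.8   46.6] [0.61   0.3081 0.2047] F [-0.  -0.6 -2.1] 0.6537491668105876 29.99971691519022
[-0.3, -0.6, -0.3] [0.0001, -0.0012, -0.0009] mm 1 deg 0.1
[36.3, -0.7, 13.1] [0.0001, -0.0012, -0.0009] mm 39 deg 0.1
```

View pics/in.png

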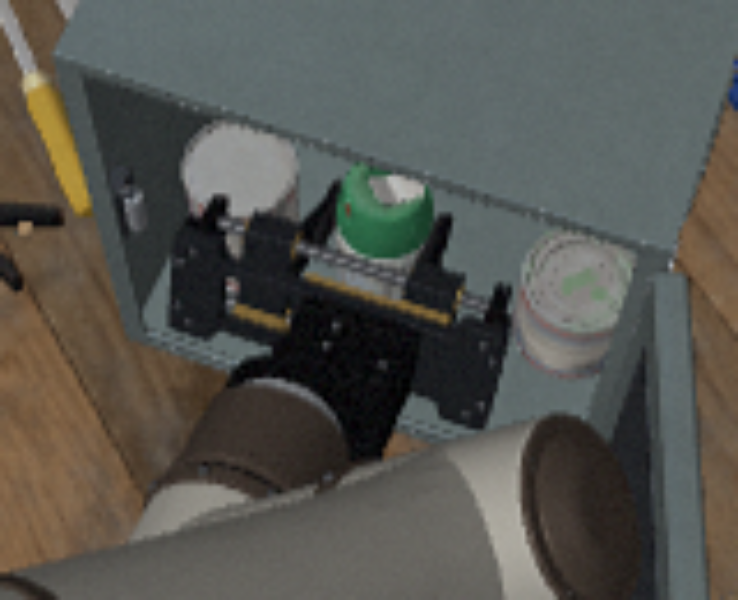

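The can (385,215) is over the bay between the tall tin (240,190) and the short tin (575,300), clear of both. Now I'll lower it.

>>> move_arm:
  series:
    - {"grip": 0.4,"xyz": [8,0,3],"angular": [0,0,0]}
    - {"grip": 0.4,"xyz": [17,0,6],"angular": [0,0,0]}
    - {"grip": 0.4,"xyz": [24,0,9],"angular": [0,0,0]}
    - {"grip": 0.4,"xyz": [29,0,10.5],"angular": [0,0,0]}
    - {"grip": 0.4,"xyz": [32,0,11.7],"angular": [0,0,0]}
    - {"grip": 0.4,"xyz": [33.5,0,12.2],"angular": [0,0,0]}
    - {"grip": 0.4,"xyz": [33.5,0,12.2],"angular": [0,0,0]}

```text
time_s: 10.6
tcp_pos: [0.6105, 0.3083, 0.1702]
ee_rot: [[-0.262, -0.642, 0.72], [-0.219, 0.766, 0.604], [-0.94, 0.0, -0.341]]
wrist_force: [0.2, 0.2, -1.6]
gripper_width: 0.653
gripper_force: 30.0
```

>>> move_arm:
  series:
    - {"grip": 0.4,"xyz": [1.4,0,0.5],"angular": [0,0,0]}
    - {"grip": 0.4,"xyz": [2.4,0,0.9],"angular": [0,0,0]}
    - {"grip": 0.4,"xyz": [2.4,0,0.9],"angular": [0,0,0]}

```text
time_s: 10.9
tcp_pos: [0.6105, 0.3085, 0.1677]
ee_rot: [[-0.262, -0.643, 0.72], [-0.219, 0.766, 0.604], [-0.94, 0.0, -0.341]]
wrist_force: [0.7, -0.4, -0.9]
gripper_width: 0.65
gripper_force: 30.0
```

>>> move_arm:
  series:
    - {"grip": 0.4,"xyz": [0.9,0,0.3],"angular": [0,0,0]}
    - {"grip": 0.4,"xyz": [1.8,0,0.6],"angular": [0,0,0]}
    - {"grip": 0.4,"xyz": [1.8,0,0.6],"angular": [0,0,0]}

```text
time_s: 11.2
tcp_pos: [0.6108, 0.3087, 0.1664]
ee_rot: [[-0.26, -0.643, 0.72], [-0.218, 0.766, 0.605], [-0.941, 0.0, -0.34]]
wrist_force: [0.2, 0.8, 0.6]
gripper_width: 0.651
gripper_force: 30.0
```

>>> move_arm:
  series:
    - {"grip": 0.4,"xyz": [0.7,0,0.3],"angular": [0,0,0]}
    - {"grip": 0.4,"xyz": [0.7,0,0.3],"angular": [0,0,0]}

```text
time_s: 11.4
tcp_pos: [0.6111, 0.3089, 0.1664]
ee_rot: [[-0.259, -0.643, 0.721], [-0.217, 0.766, 0.605], [-0.941, 0.0, -0.338]]
wrist_force: [-1.0, -0.4, 2.2]
gripper_width: 0.653
gripper_force: 30.0
```

>>> move_arm:
  series:
    - {"grip": 0.75,"xyz": [0,0,0],"angular": [0,0,0]}
    - {"grip": 0.85,"xyz": [0,0,0],"angular": [0,0,0]}
    - {"grip": 0.85,"xyz": [0,0,0],"angular": [0,0,0]}
    - {"grip": 0.85,"xyz": [0,0,0],"angular": [0,0,0]}
    - {"grip": 0.85,"xyz": [3,0,-9],"angular": [0,0,0]}
    - {"grip": 0.85,"xyz": [10,0,-28],"angular": [0,0,0]}
    - {"grip": 0.85,"xyz": [20,0,-56],"angular": [0,0,0]}
    - {"grip": 0.85,"xyz": [32,0,-90],"angular": [0,0,0]}
    - {"grip": 0.85,"xyz": [42,0,-118],"angular": [0,0,0]}
    - {"grip": 0.85,"xyz": [42,0,-118],"angular": [0,0,0]}

```text
time_s: 12.4
tcp_pos: [0.5112, 0.2263, 0.1649]
ee_rot: [[-0.265, -0.641, 0.72], [-0.22, 0.767, 0.603], [-0.939, 0.002, -0.345]]
wrist_force: [1.5, 1.7, 0.0]
gripper_width: 0.852
gripper_force: 0.0
```

```bash
python3 -c "
from rel import *
import cv2
c=r.capture('side');a=c['img'][140:320,180:420,::-1]
cv2.imwrite('pics/out.png',cv2.resize(a,(800,600)))
rel([])
"
```

```text
12.45 [  -4.3   20.   -37.2 -120.2  -49.3   60.1] [0.5134 0.2269 0.1657] F [0.4 1.  0.3] 0.8539795946205357 0.0
```

View pics/out.png

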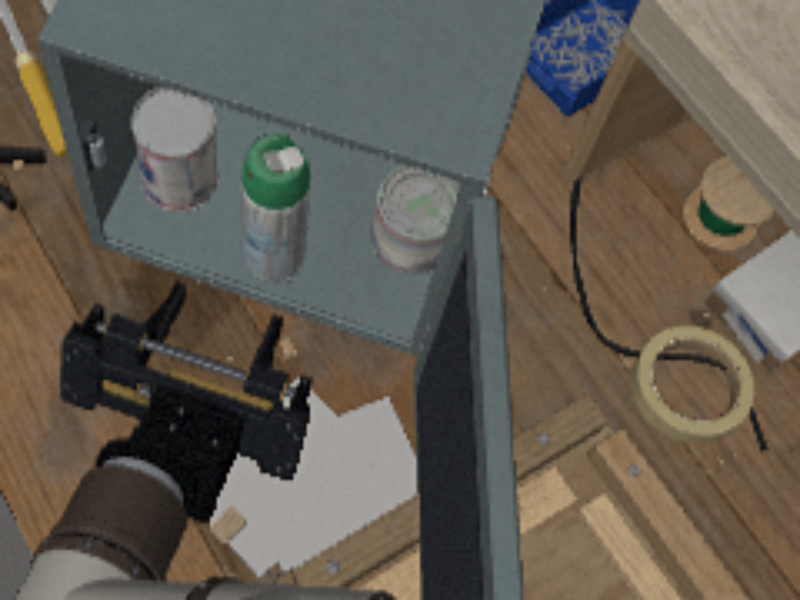

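The can stands upright in the bay at (272,210), behind the sill, with the tins at (175,150) and (415,220) undisturbed. Next I'll plan the door push: tool down, closed fingers against the outer face, sweeping an arc about the hinge.

```bash
cat > plan.py <<'E'
from rel import *
from h import door,cab,proj
P=np.load("p.npy");hx=np.array(cab(P,[[-.109,-.165,0]])[0])
yw=np.degrees(P[2])
Y=np.array([np.cos(np.radians(yw+90)),np.sin(np.radians(yw+90)),0]);Z=np.array([0,0,-1.]);RD=np.c_[np.cross(Y,Z),Y,Z]
def fing(a,c,rr=.24,z=.335):
    p=P.copy();p[3]=a;return np.r_[door(p,[[-.010-c,rr,0]])[0][:2],z]
E
python3 - <<'E'
from plan import *
s=least_squares(lambda a:(proj("scene",door(np.r_[P[:3],a[0]],[[-.01,.33,.359]]))-[[488,66]]).ravel(),[1.8]);a=s.x[0];print("angle",a,s.fun)
pre=fing(a,.07);print(pre,[fing(x,.017).round(3).tolist() for x in(a,1,.5,0)])
q=np.array(r.sense()['joints'])
print(RD.round(3).tolist())
q=path(q,np.array([.43,.16,.27]),pose([0]*3,40,20)[1])
q=path(q,np.array([.36,.08,.42]),pose([0]*3,60,55)[1])
q=path(q,np.array([.46,.03,.47]),RD,30)
q=path(q,np.r_[pre[:2],.47],RD)
q=path(q,pre,RD)
for x in(a,1.2,.8,.4,.2,0):q=path(q,fing(x,.017),RD)
E
```

```text
angle 1.823935941630998 [ 4.30789393 -8.94673693]
[ 0.60524918 -0.09055318  0.335     ] [[0.562, -0.06, 0.335], [0.445, 0.095, 0.335], [0.447, 0.214, 0.335], [0.506, 0.318, 0.335]]
[[-0.768, -0.64, 0.0], [-0.64, 0.768, 0.0], [-0.0, 0.0, -1.0]]
ok [ -5.  -6. -37. -94. -42.  24.] maxstep 2.1 rot 0.0 w [ 0.31 -0.03  0.5 ] w6 [ 0.23 -0.01  0.37]
ok [ 19. -19. -16. -24. -67. -44.] maxstep 7.0 rot 40.0 w [0.23 0.08 0.72] w6 [ 0.28 -0.06  0.65]
ok [ 24.   1.   4.   0. -94. -74.] maxstep 1.7 rot 40.0 w [0.4  0.18 0.75] w6 [0.46 0.03 0.75]
ok [  7.  18.  25.   0. -97. -57.] maxstep 1.3 rot 0.0 w [0.59 0.07 0.75] w6 [ 0.61 -0.09  0.75]
ok [  7.  18.   7.  -0. -79. -57.] maxstep 1.1 rot 0.0 w [0.59 0.07 0.62] w6 [ 0.61 -0.09  0.62]
ok [ 10.  13.   1.  -0. -77. -61.] maxstep 0.4 rot 0.0 w [0.53 0.1  0.62] w6 [ 0.56 -0.06  0.62]
ok [ 26.   2. -12.  -0. -75. -76.] maxstep 0.9 rot 0.0 w [0.39 0.19 0.62] w6 [0.46 0.05 0.62]
ok [ 38.   2. -13.  -0. -75. -88.] maxstep 0.6 rot 0.0 w [0.34 0.27 0.62] w6 [0.44 0.14 0.62]
ok [ 46.   8.  -6.  -0. -76. -96.] maxstep 0.4 rot 0.0 w [0.34 0.35 0.62] w6 [0.45 0.24 0.62]
ok [ 47.  12.  -1.   0. -77. -97.] maxstep 0.3 rot 0.0 w [0.36 0.39 0.62] w6 [0.48 0.28 0.62]
ok [ 48.  17.   5.   0. -78. -98.] maxstep 0.3 rot 0.0 w [0.39 0.43 0.62] w6 [0.51 0.32 0.62]
```

Run:
```python
from plan import *
W=[(np.array([.43,.16,.27]),pose([0]*3,40,20)[1]),(np.array([.36,.08,.42]),pose([0]*3,60,55)[1]),(np.array([.46,.03,.47]),RD)]
rel(W[:1])
for (p,R),(p2,R2) in zip(W,W[1:]):print((R.T@(p2-p)*1000).round(0),Ro.from_matrix(R.T@R2).as_rotvec().round(3))
```

```text
12.45 [  -4.3   20.   -37.2 -120.2  -49.3   60.1] [0.5134 0.2269 0.1657] F [0.4 1.  0.3] 0.8539795946205357 0.0
[-61.4, 2.2, -136.1] [-0.0019, -0.0002, -0.0018] mm 149 deg 0.2
[-105.  -16. -150.] [-0.281  0.605 -0.216]
[ -34. -112.  -37.] [0.108 0.604 0.341]
```

>>> move_arm:
  series:
    - {"grip": 0.5,"xyz": [-12,0,-27],"angular": [0,0,0]}
    - {"grip": 0.3,"xyz": [-24,0,-54],"angular": [0,0,0]}
    - {"grip": 0,"xyz": [-37,1,-82],"angular": [0,0,0]}
    - {"grip": 0,"xyz": [-49,2,-109],"angular": [0,0,0]}
    - {"grip": 0,"xyz": [-61,2,-136],"angular": [0,0,0]}
    - {"grip": 0,"xyz": [-61,2,-136],"angular": [0,0,0]}

```text
time_s: 13.05
tcp_pos: [0.4309, 0.1608, 0.2737]
ee_rot: [[-0.252, -0.643, 0.723], [-0.221, 0.766, 0.604], [-0.942, -0.007, -0.335]]
wrist_force: [1.3, 0.3, 0.5]
gripper_width: 0.392
gripper_force: 0.0
```

>>> move_arm:
  series:
    - {"grip": 0,"xyz": [-12,-2,-17],"angular": [-0.031,0.067,-0.024]}
    - {"grip": 0,"xyz": [-23,-4,-33],"angular": [-0.062,0.134,-0.048]}
    - {"grip": 0,"xyz": [-35,-5,-50],"angular": [-0.094,0.202,-0.072]}
    - {"grip": 0,"xyz": [-47,-7,-67],"angular": [-0.125,0.269,-0.096]}
    - {"grip": 0,"xyz": [-58,-9,-83],"angular": [-0.156,0.336,-0.12]}
    - {"grip": 0,"xyz": [-70,-11,-100],"angular": [-0.187,0.403,-0.144]}
    - {"grip": 0,"xyz": [-82,-12,-117],"angular": [-0.219,0.471,-0.168]}
    - {"grip": 0,"xyz": [-93,-14,-133],"angular": [-0.25,0.538,-0.192]}
    - {"grip": 0,"xyz": [-105,-16,-150],"angular": [-0.281,0.605,-0.216]}
    - {"grip": 0,"xyz": [-105,-16,-150],"angular": [-0.281,0.605,-0.216]}

```text
time_s: 14.05
tcp_pos: [0.3627, 0.0819, 0.4218]
ee_rot: [[-0.406, -0.867, 0.289], [-0.71, 0.498, 0.498], [-0.576, -0.003, -0.818]]
wrist_force: [0.5, 0.1, -0.2]
gripper_width: 0.006
gripper_force: 0.0
```

Run:
```python
from plan import *
rel([(np.array([.46,.03,.47]),RD)])
```

```text
14.05 [ 18.7 -18.2 -15.4 -24.3 -66.9 -44.1] [0.3627 0.0819 0.4218] F [ 0.5  0.1 -0.2] 0.005734869403738442 0.0
[-30.5, -110.4, -37.2] [0.1062, 0.6074, 0.3437] mm 120 deg 40.4
```

>>> move_arm:
  series:
    - {"grip": 0,"xyz": [-5,-18,-6],"angular": [0.018,0.101,0.057]}
    - {"grip": 0,"xyz": [-10,-37,-12],"angular": [0.036,0.202,0.114]}
    - {"grip": 0,"xyz": [-15,-55,-19],"angular": [0.053,0.304,0.172]}
    - {"grip": 0,"xyz": [-20,-74,-25],"angular": [0.071,0.405,0.229]}
    - {"grip": 0,"xyz": [-25,-92,-31],"angular": [0.089,0.506,0.286]}
    - {"grip": 0,"xyz": [-31,-110,-37],"angular": [0.106,0.607,0.344]}
    - {"grip": 0,"xyz": [-31,-110,-37],"angular": [0.106,0.607,0.344]}

```text
time_s: 14.75
tcp_pos: [0.4614, 0.0318, 0.4635]
ee_rot: [[-0.769, -0.64, -0.011], [-0.64, 0.769, -0.002], [0.01, 0.006, -1.0]]
wrist_force: [-1.5, 0.5, -2.3]
gripper_width: 0.009
gripper_force: 0.0
```

Run:
```python
from plan import *
pre=fing(1.824,.075)
rel([(np.r_[pre[:2],.47],RD),(pre,RD)])
```

```text
14.75 [ 24.    1.6   4.4  -0.2 -93.4 -74.3] [0.4614 0.0318 0.4635] F [-1.5  0.5 -2.3] 0.00910523630711931 0.0
[-33.5, -190.9, -7.9] [0.0058, -0.0099, -0.0011] mm 194 deg 0.7
[-34.8, -191.6, 127.1] [0.0058, -0.0099, -0.0011] mm 233 deg 0.7
```

>>> move_arm:
  series:
    - {"grip": 0,"xyz": [-7,-38,-8],"angular": [0.006,-0.01,0]}
    - {"grip": 0,"xyz": [-14,-76,-8],"angular": [0.006,-0.01,0]}
    - {"grip": 0,"xyz": [-20,-114,-8],"angular": [0.006,-0.01,0]}
    - {"grip": 0,"xyz": [-27,-152,-8],"angular": [0.006,-0.01,0]}
    - {"grip": 0,"xyz": [-34,-191,-8],"angular": [0.006,-0.01,0]}
    - {"grip": 0,"xyz": [-34,-191,25],"angular": [0.006,-0.01,0]}
    - {"grip": 0,"xyz": [-34,-191,60],"angular": [0.006,-0.01,0]}
    - {"grip": 0,"xyz": [-34,-191,95],"angular": [0.006,-0.01,0]}
    - {"grip": 0,"xyz": [-35,-192,127],"angular": [0.006,-0.01,0]}
    - {"grip": 0,"xyz": [-35,-192,127],"angular": [0.006,-0.01,0]}

```text
time_s: 15.75
tcp_pos: [0.6049, -0.095, 0.333]
ee_rot: [[-0.769, -0.639, -0.004], [-0.639, 0.769, 0.005], [0.0, 0.006, -1.0]]
wrist_force: [-0.3, 0.3, -0.8]
gripper_width: 0.004
gripper_force: 0.0
```

Run:
```python
from plan import *
rel([(fing(x,.017),RD) for x in np.r_[1.824,np.arange(1.7,.2,-.1),.15,.1,.05]])
```

```text
15.75 [  6.1  18.5   7.4  -0.3 -79.1 -56.3] [ 0.6049 -0.095   0.333 ] F [-0.3  0.3 -0.8] 0.0038187117482117966 0.0
[10.3, 54.4, -1.6] [0.0064, -0.0004, -0.0022] mm 55 deg 0.4
[19.3, 83.0, -1.4] [0.0064, -0.0004, -0.0022] mm 85 deg 0.4
[23.9, 106.7, -1.3] [0.0064, -0.0004, -0.0022] mm 109 deg 0.4
[26.2, 130.7, -1.1] [0.0064, -0.0004, -0.0022] mm 133 deg 0.4
[26.0, 154.8, -1.0] [0.0064, -0.0004, -0.0022] mm 157 deg 0.4
[23.5, 178.9, -0.8] [0.0064, -0.0004, -0.0022] mm 180 deg 0.4
[18.5, 202.5, -0.7] [0.0064, -0.0004, -0.0022] mm 203 deg 0.4
[11.2, 225.5, -0.5] [0.0064, -0.0004, -0.0022] mm 226 deg 0.4
[1.7, 247.7, -0.4] [0.0064, -0.0004, -0.0022] mm 248 deg 0.4
[-10.0, 268.8, -0.2] [0.0064, -0.0004, -0.0022] mm 269 deg 0.4
[-23.8, 288.6, -0.1] [0.0064, -0.0004, -0.0022] mm 290 deg 0.4
[-39.5, 307.0, -0.0] [0.0064, -0.0004, -0.0022] mm 309 deg 0.4
[-56.9, 323.7, 0.1] [0.0064, -0.0004, -0.0022] mm 329 deg 0.4
[-75.9, 338.6, 0.2] [0.0064, -0.0004, -0.0022] mm 347 deg 0.4
[-96.3, 351.5, 0.2] [0.0064, -0.0004, -0.0022] mm 364 deg 0.4
[-117.9, 362.3, 0.3] [0.0064, -0.0004, -0.0022] mm 381 deg 0.4
[-152.0, 374.3, 0.4] [0.0064, -0.0004, -0.0022] mm 404 deg 0.4
[-163.7, 377.2, 0.4] [0.0064, -0.0004, -0.0022] mm 411 deg 0.4
[-175.6, 379.5, 0.4] [0.0064, -0.0004, -0.0022] mm 418 deg 0.4
```

>>> move_arm:
  series:
    - {"grip": 0,"xyz": [6,25,0],"angular": [0.006,0,0]}
    - {"grip": 0,"xyz": [9,42,0],"angular": [0.006,0,0]}
    - {"grip": 0,"xyz": [13,58,0],"angular": [0.006,0,0]}
    - {"grip": 0,"xyz": [17,75,0],"angular": [0.006,0,0]}
    - {"grip": 0,"xyz": [21,92,0],"angular": [0.006,0,0]}
    - {"grip": 0,"xyz": [24,109,0],"angular": [0.006,0,0]}
    - {"grip": 0,"xyz": [26,127,0],"angular": [0.006,0,0]}
    - {"grip": 0,"xyz": [26,145,0],"angular": [0.006,0,0]}
    - {"grip": 0,"xyz": [25,163,0],"angular": [0.006,0,0]}
    - {"grip": 0,"xyz": [23,181,0],"angular": [0.006,0,0]}

```text
time_s: 16.75
tcp_pos: [0.4742, 0.0296, 0.3409]
ee_rot: [[-0.769, -0.639, 0.015], [-0.639, 0.769, -0.001], [-0.011, -0.011, -1.0]]
wrist_force: [0.5, 0.1, 0.3]
gripper_width: 0.009
gripper_force: 0.2
```

Run:
```python
from plan import *
import cv2
rel([(fing(x,.017),RD) for x in np.arange(1.2,.2,-.1)])
c=r.capture("side");cv2.imwrite("pics/sw.png",c["img"][:,:,::-1])
```

```text
16.75 [ 23.5   3.4 -10.8   0.4 -75.  -73.9] [0.4742 0.0296 0.3409] F [0.5 0.1 0.3] 0.008959036776029519 0.247308762591274
[-2.4, 23.3, 5.6] [-0.0107, 0.0111, -0.002] mm 24 deg 0.9
[-9.7, 46.3, 5.5] [-0.0107, 0.0111, -0.002] mm 48 deg 0.9
[-19.2, 68.4, 5.4] [-0.0107, 0.0111, -0.002] mm 71 deg 0.9
[-31.0, 89.5, 5.3] [-0.0107, 0.0111, -0.002] mm 95 deg 0.9
[-44.7, 109.4, 5.2] [-0.0107, 0.0111, -0.002] mm 118 deg 0.9
[-60.4, 127.7, 5.2] [-0.0107, 0.0111, -0.002] mm 141 deg 0.9
[-77.8, 144.4, 5.2] [-0.0107, 0.0111, -0.002] mm 164 deg 0.9
[-96.8, 159.3, 5.2] [-0.0107, 0.0111, -0.002] mm 187 deg 0.9
[-117.2, 172.2, 5.3] [-0.0107, 0.0111, -0.002] mm 208 deg 0.9
[-138.8, 183.0, 5.5] [-0.0107, 0.0111, -0.002] mm 230 deg 0.9
```

>>> move_arm:
  series:
    - {"grip": 0,"xyz": [-4,17,0],"angular": [0,0,0]}
    - {"grip": 0,"xyz": [-9,35,0],"angular": [0,0,0]}
    - {"grip": 0,"xyz": [-15,53,0],"angular": [0,0,0]}
    - {"grip": 0,"xyz": [-23,71,0],"angular": [0,0,0]}
    - {"grip": 0,"xyz": [-32,87,0],"angular": [0,0,0]}
    - {"grip": 0,"xyz": [-43,103,0],"angular": [0,0,0]}
    - {"grip": 0,"xyz": [-55,119,0],"angular": [0,0,0]}
    - {"grip": 0,"xyz": [-68,133,0],"angular": [0,0,0]}
    - {"grip": 0,"xyz": [-82,146,0],"angular": [0,0,0]}
    - {"grip": 0,"xyz": [-97,158,0],"angular": [0,0,0]}

```text
time_s: 17.8
tcp_pos: [0.4484, 0.2134, 0.3392]
ee_rot: [[-0.769, -0.639, 0.013], [-0.639, 0.769, -0.002], [-0.009, -0.01, -1.0]]
wrist_force: [0.4, -0.8, -0.1]
gripper_width: 0.005
gripper_force: 0.2
```

>>> move_arm:
  series:
    - {"grip": 0,"xyz": [-13,9,0],"angular": [0,0,0]}
    - {"grip": 0,"xyz": [-25,16,0],"angular": [0,0,0]}
    - {"grip": 0,"xyz": [-36,21,0],"angular": [0,0,0]}
    - {"grip": 0,"xyz": [-46,26,0],"angular": [0,0,0]}
    - {"grip": 0,"xyz": [-55,29,0],"angular": [0,0,0]}
    - {"grip": 0,"xyz": [-63,32,0],"angular": [0,0,0]}
    - {"grip": 0,"xyz": [-70,34,0],"angular": [0,0,0]}
    - {"grip": 0,"xyz": [-76,36,0],"angular": [0,0,0]}
    - {"grip": 0,"xyz": [-80,37,0],"angular": [0,0,0]}
    - {"grip": 0,"xyz": [-80,37,0],"angular": [0,0,0]}

```text
time_s: 18.8
tcp_pos: [0.4862, 0.292, 0.3383]
ee_rot: [[-0.77, -0.638, 0.012], [-0.638, 0.77, -0.003], [-0.007, -0.01, -1.0]]
wrist_force: [0.1, 0.3, 0.7]
gripper_width: 0.006
gripper_force: 0.0
```

Run:
```python
from plan import *
import cv2
s=r.sense();p=np.array(s['tcp_pos'])
print("finger in door-shut frame", (p[:2]-P[:2])@np.array([[np.cos(P[2]),-np.sin(P[2])],[np.sin(P[2]),np.cos(P[2])]]))
rel([(fing(x,.017),RD) for x in (.15,.1,.05,0)])
```

```text
finger in door-shut frame [-0.16767976  0.0674672 ]
18.8 [ 47.7  13.3   0.6   0.7 -77.  -98.2] [0.4862 0.292  0.3383] F [0.1 0.3 0.7] 0.0064273148264899545 0.0
[3.9, 0.8, 3.3] [-0.0101, 0.0075, -0.0029] mm 5 deg 0.7
[-7.8, 3.7, 3.4] [-0.0101, 0.0075, -0.0029] mm 9 deg 0.7
[-19.7, 6.0, 3.4] [-0.0101, 0.0075, -0.0029] mm 21 deg 0.7
[-31.6, 7.7, 3.5] [-0.0101, 0.0075, -0.0029] mm 33 deg 0.7
```

>>> move_arm:
  series:
    - {"grip": 0,"xyz": [-3,0.5,0],"angular": [0,0,0]}
    - {"grip": 0,"xyz": [-6,1,0],"angular": [0,0,0]}
    - {"grip": 0,"xyz": [-9,2,0],"angular": [0,0,0]}
    - {"grip": 0,"xyz": [-12,3,0],"angular": [0,0,0]}
    - {"grip": 0,"xyz": [-15,4,0],"angular": [0,0,0]}
    - {"grip": 0,"xyz": [-17,4,0],"angular": [0,0,0]}
    - {"grip": 0,"xyz": [-19,5,0],"angular": [0,0,0]}
    - {"grip": 0,"xyz": [-21,5,0],"angular": [0,0,0]}
    - {"grip": 0,"xyz": [-23,6,0],"angular": [0,0,0]}

```text
time_s: 19.7
tcp_pos: [0.5, 0.311, 0.3386]
ee_rot: [[-0.77, -0.638, 0.012], [-0.638, 0.77, -0.003], [-0.007, -0.01, -1.0]]
wrist_force: [-0.4, -0.6, -0.1]
gripper_width: 0.004
gripper_force: 0.2
```

>>> move_arm:
  series:
    - {"grip": 0,"xyz": [-2,0,0],"angular": [0,0,0]}
    - {"grip": 0,"xyz": [-3,0,0],"angular": [0,0,0]}
    - {"grip": 0,"xyz": [-4,0,0],"angular": [0,0,0]}

```text
time_s: 20.0
tcp_pos: [0.5029, 0.3136, 0.3386]
ee_rot: [[-0.77, -0.638, 0.012], [-0.638, 0.77, -0.003], [-0.007, -0.01, -1.0]]
wrist_force: [-2.0, -1.3, 0.9]
gripper_width: 0.005
gripper_force: 1.0
```

>>> move_arm:
  series:
    - {"grip": 0,"xyz": [-1,0,0],"angular": [0,0,0]}
    - {"grip": 0,"xyz": [-2,0,0],"angular": [0,0,0]}
    - {"grip": 0,"xyz": [-3,0,0],"angular": [0,0,0]}

```text
time_s: 20.3
tcp_pos: [0.5032, 0.3138, 0.3387]
ee_rot: [[-0.77, -0.639, 0.007], [-0.639, 0.77, -0.007], [-0.001, -0.01, -1.0]]
wrist_force: [-9.5, -5.0, 4.0]
gripper_width: 0.005
gripper_force: 4.9
```

>>> move_arm:
  series:
    - {"grip": 0,"xyz": [-1,0,0],"angular": [0,0,0]}
    - {"grip": 0,"xyz": [-2,0,0],"angular": [0,0,0]}

```text
time_s: 20.5
tcp_pos: [0.5044, 0.315, 0.3387]
ee_rot: [[-0.769, -0.639, 0.007], [-0.639, 0.769, -0.007], [-0.001, -0.01, -1.0]]
wrist_force: [-8.1, -3.3, 3.0]
gripper_width: 0.002
gripper_force: 4.3
```

Run:
```python
from plan import *
from h import proj
import cv2
s=r.sense();p=np.array(s['tcp_pos'])
print("finger in cab frame", (p[:2]-P[:2])@np.array([[np.cos(P[2]),-np.sin(P[2])],[np.sin(P[2]),np.cos(P[2])]]))
c=r.capture("scene");cv2.imwrite("pics/close.png",c["img"][:,:,::-1])
for a in(0,.05,.1):
  print(a,(proj("scene",door(np.r_[P[:3],a],[[-.01,.33,.359],[-.01,.33,.02],[-.01,0,.359]]))/1.5625).round(1).tolist())
print((proj("scene",cab(P,[[-.1,.165,.36],[-.1,.165,0]]))/1.5625).round(1).tolist())
rel([])
```

```text
finger in cab frame [-0.13897015  0.07347262]
0 [[306.8, 181.2], [295.5, 270.7], [229.0, 89.9]]
0.05 [[313.7, 177.8], [300.8, 267.6], [228.9, 89.7]]
0.1 [[320.1, 174.1], [305.9, 264.3], [228.7, 89.6]]
[[298.6, 184.5], [288.7, 278.0]]
20.55 [ 47.8  16.3   4.8   0.6 -78.5 -98.3] [0.5047 0.3153 0.3386] F [-7.4 -2.7  2.7] 0.006278361791060237 3.943109605461359
```

>>> move_arm:
  series:
    - {"grip": 0,"xyz": [-1,0,0],"angular": [0,0,0]}
    - {"grip": 0,"xyz": [-2,0,0],"angular": [0,0,0]}
    - {"grip": 0,"xyz": [-3,0,0],"angular": [0,0,0]}

```text
time_s: 20.85
tcp_pos: [0.5084, 0.3184, 0.3386]
ee_rot: [[-0.77, -0.638, 0.011], [-0.638, 0.77, -0.004], [-0.006, -0.01, -1.0]]
wrist_force: [-1.4, -0.5, -1.3]
gripper_width: 0.005
gripper_force: 0.6
```

>>> move_arm:
  series:
    - {"grip": 0,"xyz": [-1,0,0],"angular": [0,0,0]}
    - {"grip": 0,"xyz": [-2,0,0],"angular": [0,0,0]}

```text
time_s: 21.05
tcp_pos: [0.5112, 0.3203, 0.3389]
ee_rot: [[-0.77, -0.638, 0.014], [-0.638, 0.77, -0.002], [-0.009, -0.011, -1.0]]
wrist_force: [-0.8, 0.6, 0.1]
gripper_width: 0.003
gripper_force: 0.0
```

>>> move_arm:
  series:
    - {"grip": 0,"xyz": [-1,0,0],"angular": [0,0,0]}
    - {"grip": 0,"xyz": [-2,0,0],"angular": [0,0,0]}
    - {"grip": 0,"xyz": [-3,0,0],"angular": [0,0,0]}
    - {"grip": 0,"xyz": [-3,0,0],"angular": [0,0,0]}

```text
time_s: 21.45
tcp_pos: [0.512, 0.3209, 0.3388]
ee_rot: [[-0.77, -0.638, 0.01], [-0.638, 0.77, -0.006], [-0.004, -0.01, -1.0]]
wrist_force: [-4.0, -2.7, 3.8]
gripper_width: 0.007
gripper_force: 2.7
```

>>> move_arm:
  series:
    - {"grip": 0,"xyz": [5,0,0],"angular": [0,0,0]}
    - {"grip": 0,"xyz": [20,0,0],"angular": [0,0,0]}
    - {"grip": 0,"xyz": [45,0,0],"angular": [0,0,0]}
    - {"grip": 0,"xyz": [70,0,-20],"angular": [0,0,0]}
    - {"grip": 0,"xyz": [80,0,-50],"angular": [0,0,0]}
    - {"grip": 0,"xyz": [90,0,-80],"angular": [0,0,0]}
    - {"grip": 0,"xyz": [90,0,-80],"angular": [0,0,0]}

```text
time_s: 22.15
tcp_pos: [0.4435, 0.2647, 0.4237]
ee_rot: [[-0.769, -0.638, 0.022], [-0.638, 0.77, 0.005], [-0.02, -0.01, -1.0]]
wrist_force: [-0.5, 0.9, 2.3]
gripper_width: 0.004
gripper_force: 0.0
```

Run:
```python
from plan import *
import cv2
g=[]
for n in("scene",):
    c=r.capture(n);cv2.imwrite(f"pics/{n}_end.png",c["img"][:,:,::-1]);g.append(c["img"])
rel([])
im=g[0].astype(int)
# door top-edge/free edge horizontally at rows between: expected free outer edge x at 0 vs .05
for a in(0,.05):
    q=proj("scene",door(np.r_[P[:3],a],[[-.01,.33,.3],[-.01,.33,.2],[-.01,.33,.1]]))/1.5625;print(a,q.round(1).tolist())
for v in(200,215,230,245,255):print(v,im[v,286:326].sum(1).tolist())
```

```text
22.2 [ 49.3   6.6   3.7   0.7 -86.3 -99.7] [0.4431 0.2649 0.4209] F [ 0.7  0.2 -0.1] 0.005444441898586265 0.0
0 [[304.4, 200.4], [300.8, 229.0], [297.7, 253.5]]
0.05 [[310.9, 197.1], [306.8, 225.8], [303.3, 250.3]]
200 [321, 321, 332, 325, 325, 326, 330, 334, 336, 329, 329, 321, 249, 328, 322, 331, 331, 337, 765, 730, 717, 718, 713, 714, 709, 719, 749, 297, 323, 269, 443, 440, 427, 442, 434, 443, 428, 444, 461, 428]
215 [337, 329, 333, 327, 320, 330, 330, 325, 331, 321, 234, 284, 334, 342, 330, 336, 386, 345, 323, 326, 342, 350, 324, 360, 370, 424, 370, 302, 500, 451, 401, 442, 428, 429, 432, 430, 476, 472, 473, 476]
230 [343, 335, 334, 335, 331, 340, 335, 299, 273, 271, 328, 326, 336, 338, 346, 477, 423, 387, 390, 387, 394, 420, 410, 396, 330, 259, 466, 434, 435, 422, 435, 410, 447, 401, 436, 465, 443, 466, 480, 462]
245 [351, 338, 331, 337, 344, 340, 330, 236, 287, 325, 342, 349, 354, 393, 418, 430, 386, 359, 369, 318, 293, 300, 275, 228, 425, 418, 406, 405, 427, 441, 445, 465, 456, 446, 431, 410, 419, 424, 430, 394]
255 [344, 346, 347, 327, 341, 309, 248, 324, 331, 320, 352, 361, 378, 385, 343, 340, 332, 345, 303, 288, 314, 275, 250, 425, 445, 419, 413, 442, 382, 435, 421, 445, 376, 474, 479, 440, 463, 463, 483, 465]
```

The door's free edge sits at column 304 in row 200 and 301 in row 230. That matches the shut door (304.4 and 300.8), not ajar (310.9 and 306.8). The arm is clear, so I'm handing in.

```bash
python3 -c "
from station import r
print(r.finish_job())"
```

```text
the job is handed in; nothing more can be done
None
```

The can stands upright in the cabinet behind the sill, between the two tins, which looked undisturbed. The door is shut on its catch, and I handed the job in at about 22 s with the arm clear. I also swung the door wider open at the start to make room for the arm.

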